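# Fetch the sugar pot from behind the kitchen canisters

### The arm

A 7-joint arm with a two-finger parallel gripper is mounted at the origin on the work surface. World frame = base frame: x ahead of the robot, y to its left, z up, the work surface at z = 0. Lengths are in m, angles in rad, forces in N, time in s.
With the tool pointing down it reaches from about 0.4 to 0.85 m from the base axis. Payload 4.5 kg.
Tool frame: the origin (TCP) lies on the centre line of the jaws, within the pads' length; the fingertips stand 8 mm ahead of it and the grasp point (between the pads) lies 11 mm behind it; z points along the fingers, x is the direction in which the jaws open and shut, and the axes are right-handed (so a half turn about z gives the same grasp; the last joint's range is limited). The gripper opens to 88 mm and grips with 3 to 60 N. Pads are 18 mm wide; open, the fingers measure 123 mm over their backs; the gripper's body (75 mm by 187 mm) begins 45 mm behind the grasp point.
Start: joints at [1.142, 0.689, -0.195, 1.565, 0.157, 0.902, -0.215], TCP at [0.279, -0.559, 0.247] pointing down, gripper open.
Joint ranges: [-3.01, 3.01], [-0.46, 2.08], [-1.47, 1.51], [0.13, 2.56], [-1, 4.14], [0.04, 2.09], [-2.66, 2.66]. Speed limits (rad/s): [2.57, 2.57, 3.14, 3.14, 3.14, 3.14, 3.14].

### API

Orientations are given as a unit quaternion [x, y, z, w].
In Python, from plant import get_state, snapshot, finish_job, boxes_of, pinpoint gives the robot as it stands.
- The arm moves only by the shell command python3 -m creep 'ROWS' [FORCE]. ROWS is JSON, a list of rows, each an object with "hand": the finger opening in m, from 0 to 0.0881; "slide": the shift along the tool's x, y, z in m, a list of three; "turn": the turn about the tool's z in degrees. A call has 1 to 5 rows; each row shifts and turns the commanded pose from where the row before left it, along the tool's axes as they then stand; what a row does not reach is not made up. A row lasts 1/8 s, in which the tool goes at most 62.5 mm and 10.7 degrees, less where a joint would pass 70% of its speed; a pose out of reach is approached as far as the arm can. A call is refused whole if a number of a shift passes 0.0625 or a number of a turn 10.7, either way. A call with a gripper value outside its range is refused whole. The fingers move at their own pace and stop on an object; FORCE is the grip in N (left out, the last holds). Time passes only in rows, so rows that do not move let the fingers close. It gives the time, the measured TCP pose, the force and the opening at its end, in the units of the state.
- get_state(): the state, without advancing time (a new reading comes with each control period).
- snapshot(name): name is "scene" or "top" or "wrist"; returns a dict with "frame" (420x560x3 uint8, red, green, blue), "depth" (420x560 float32, m along the optical axis (not along the pixel's ray), 0 where there is no reading), "mtx" (3x3 intrinsics, pixels), "camera_from_world" (4x4, takes a point from world to camera coordinates). Camera axes: x right, y down, z forward; pixel columns grow to the right and rows downward; lengths in m; the calibration is good to about 2 mm. A picture is of the moment at which its call begins.
- finish_job(): hands the job in, once; it reports no verdict.
Trained networks look in a picture, given as the dict that the camera call returned (one of the last four; its "shot" number tells which), for a name from the list of things; names that differ only in an ending like _2 or _b are one class to them, and where a whole thing is asked for, a point or a joint stands for the part that bears it (a point fixed in the world has none). Each returns a list of dicts, best first, with "conf" (0 to 1); they miss things now and then, are a little off and sometimes report something else, mostly with a low value. They report only what shows in the picture. A call takes as long as a camera call.
- boxes_of(target, picture): "uv" ([column, row] in pixels, amid what is visible of it).
- pinpoint(target, picture): "uv" ([column, row] in pixels: a listed point, or the origin of a listed thing).
The state is a dict: "clock": time; "q": joint angles; "qd": joint speeds; "joint_torque": joint torques, N m; "tool_pos": TCP position; "eef_rot": TCP orientation; "contact_force": force on the tool from outside, world axes, zero at the start; "moment": the same for the moment, N m; "opening": opening from 0.0 (shut) to 1.0 (fully open).
Only numpy, scipy, OpenCV 4.12 (cv2) and the standard library are available. Lean on these libraries where they do the work, as an engineer would, in place of code of your own. Each camera call takes 0.05 s, during which the arm holds its last target.

### The job

The little sugar pot stands on the wooden stand behind the three tall storage canisters. Clear all three canisters onto the wooden side tray, standing upright, and once they are all there set the sugar pot on the middle of the round cork mat; then put each canister back upright on the very spot where it stood at the start. Leave the salt shaker and the ramekin where they are.

Things in the scene. Friction and masses are not known exactly. Their poses are not given: they have to be found in the camera images.
- canister: The tallest storage canister: round, white ceramic with a flat steel lid, 54 mm diameter (lid 55), 125 mm tall, closed, about 0.4 kg. Stands in the front row (robot's side) of the stand. Origin: centre of its underside; z up.
- caddy: The square storage canister: white ceramic with a flat steel lid, 52 x 52 mm (lid 53 x 53), 110 mm tall, closed, about 0.4 kg. Stands in the front row. Origin: centre of its underside; x and y square to its flat sides, z up.
- jar: The shortest storage canister: round, white ceramic with a flat wooden lid, 60 mm diameter, 96 mm tall, closed, about 0.3 kg. Stands in the front row. Origin: centre of its underside; z up.
- pot: The sugar pot to fetch: low round white pot, 48 mm diameter, 37 mm tall to the top of its steel lid, with a small central steel knob (14 mm diameter) up to 47 mm. One closed piece, about 0.15 kg. Stands in the back row of the stand, about 66 mm behind the front row. Origin: centre of its underside; z up.
- stand: Fixed low wooden stand, 190 mm (x) by 280 mm (y), flat top 22 mm above its origin, no rim. Front row of three canisters about 36 mm to its -x side and back row (pot, shaker, ramekin, in any order) about 30 mm to its +x side; places in a row about 86 mm apart along y. Origin: centre of its underside on the counter; x points away from the robot, y along the rows.
- tray: Fixed pale wooden side tray, empty, on the left or the right of the stand: 310 mm (x) by 140 mm (y) outside, rim 6 mm thick and 14 mm high, inner floor 6 mm above its origin. Origin: centre of its underside; x along its length, z up.
- mat: Fixed round cork mat, 100 mm diameter, 6 mm thick, on the other side of the stand from the tray. Origin: centre of its underside.
- shaker: Bystander: small steel salt shaker, waisted, 34 mm diameter at the foot, 45 mm tall, in the back row of the stand. Origin: centre of its underside.
- ramekin: Bystander: small open white ramekin without lid, 48 mm diameter, 34 mm tall, in the back row of the stand. Origin: centre of its underside.

How it is judged:
By the outcome, as a careful person would: the job done as asked, in the order asked, and still so for the second after the job is handed in, with the robot touching nothing.
It also fails if it takes over 128 s, if anything falls off the work surface, if the arm or the gripper's body presses on something with over 40 N, if the wrist force passes 120 N, or if a joint passes its speed limit or range.

## Working session

There is one attempt and no reset: what is moved stays moved. The work goes in short steps, Python scripts to look and compute and a shell command to move; the robot and the scene stay as the last step left them, time stands still between calls to the robot, and variables do not carry over. Pictures are saved under pics/ and viewed, and the job is handed in when it is done.

```bash
ls; mkdir -p pics
python3 - <<'E'
from plant import *
import cv2
s=get_state(); print(s)
for n in ["scene","top"]:
    p=snapshot(n); cv2.imwrite(f"pics/{n}0.png",p["frame"][:,:,::-1]); print(p["mtx"],p["camera_from_world"],p["shot"])
E
```

```text
pics
{'clock': 0.0, 'q': array([ 1.14182672,  0.68998797, -0.19451903,  1.56628666,  0.15732653,
        0.90250483, -0.2151381 ]), 'qd': array([-0.00095501, -0.00048036,  0.00024351,  0.0001203 ,  0.00073464,
        0.00017873,  0.00022505]), 'joint_torque': array([-5.48761400e-04, -5.27558613e+01, -1.26705252e+00, -1.53426933e+01,
       -5.26948844e-02,  6.55384065e-03,  1.42853837e-04]), 'tool_pos': array([ 0.27870802, -0.55875681,  0.24592295]), 'eef_rot': array([ 8.50435265e-01, -5.26078945e-01, -7.97858438e-04, -4.07967124e-04]), 'contact_force': array([-0.52039181, -0.28055131, -0.83285036]), 'moment': array([-0.01355503,  0.02686095,  0.00714496]), 'opening': 1.0003410766114398}
[[504.932016     0.         282.13678914]
 [  0.         504.932016   201.1126099 ]
 [  0.           0.           1.        ]] [[-0.44482928  0.8954597   0.01669841  0.23529709]
 [ 0.59597016  0.30986916 -0.74081082 -0.27181378]
 [-0.66854056 -0.31958259 -0.67150613  1.43923115]
 [ 0.          0.          0.          1.        ]] 1
[[526.45868261   0.         268.00561535]
 [  0.         526.45868261 198.8667871 ]
 [  0.           0.           1.        ]] [[ 0.00180527 -0.9997082   0.02408848 -0.02103492]
 [-0.98150567 -0.00638251 -0.19132662  0.56158438]
 [ 0.19142453 -0.02329758 -0.98123079  1.2143496 ]
 [ 0.          0.          0.          1.        ]] 2
```

View pics/scene0.png

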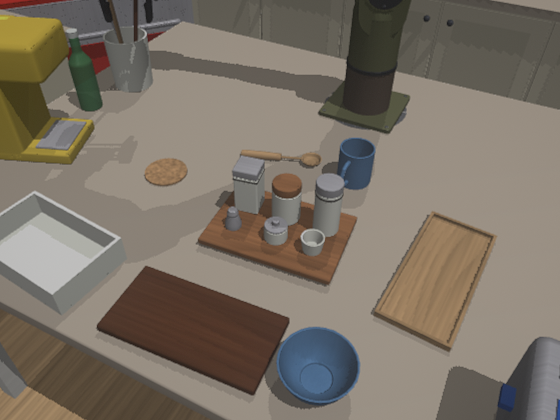

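View pics/top0.png

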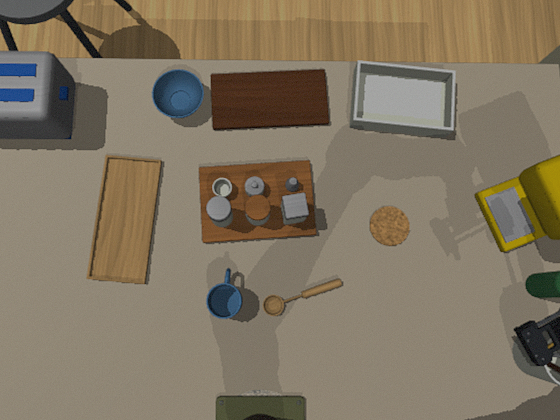

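The top view has +x up and +y left. The tray is left at (125,220) and the mat right at (390,226). The front row, left to right, is canister (219,210), jar (258,210), caddy (294,207). The back row is ramekin, pot (255,186), shaker. There is also a mug in front at (225,300).

```bash
cat > h.py <<'E'
import numpy as np, cv2
from plant import *
def cloud(p):
    K=p["mtx"];T=np.linalg.inv(p["camera_from_world"]);d=p["depth"]
    v,u=np.indices(d.shape)
    c=np.stack([(u-K[0,2])/K[0,0]*d,(v-K[1,2])/K[1,1]*d,d],-1)
    w=c@T[:3,:3].T+T[:3,3]; w[d<=0]=np.nan
    return w
def ray(p,uv,z):
    K=p["mtx"];T=np.linalg.inv(p["camera_from_world"])
    r=T[:3,:3]@np.array([(uv[0]-K[0,2])/K[0,0],(uv[1]-K[1,2])/K[1,1],1]);o=T[:3,3]
    return o+r*(z-o[2])/r[2]
Z=dict(canister=.022,caddy=.022,jar=.022,pot=.022,shaker=.022,ramekin=.022,stand=0,tray=0,mat=0)
E
python3 - <<'E'
from h import *
np.set_printoptions(precision=4,suppress=True)
P={n:snapshot(n) for n in ["top","scene"]}
for n,z in Z.items():
    for c,p in P.items():
        for r in pinpoint(n,p)[:2]: print(n,c,np.round(r["uv"],1),round(r["conf"],2),ray(p,r["uv"],z)[:2])
def top(w,c,z,tol=.006,R=.045):
    m=(np.abs(w[...,2]-z)<tol)&(np.hypot(w[...,0]-c[0],w[...,1]-c[1])<R)
    q=w[m]; r=cv2.minAreaRect((q[:,:2]*1000).astype(np.float32)); 
    return len(q),q.mean(0),r
for c,p in P.items():
    w=cloud(p); np.save(f"w_{c}.npy",w)
    for n,h in [("canister",.147),("caddy",.132),("jar",.118),("pot",.059),("mat",.006)]:
        r=pinpoint(n,p)
        if not r: continue
        c0=ray(p,r[0]["uv"],Z[n])
        try: print(c,n,top(w,c0,h,R=.06 if n=="mat" else .045))
        except Exception as e: print(c,n,e)
    # obstacles: mug etc
E
```

```text
canister top [221.7 218.5] 0.76 [0.5183 0.0939]
canister scene [327.5 230.7] 0.98 [0.531  0.1045]
caddy top [291.7 213.2] 0.9 [ 0.5324 -0.0779]
caddy scene [249.1 200.6] 0.79 [ 0.5247 -0.0829]
caddy scene [286.8 216.8] 0.61 [0.5325 0.0123]
jar top [257.5 214.2] 0.63 [0.5294 0.0063]
jar scene [284.9 219.8] 0.59 [0.5425 0.0128]
pot top [256.6 190.1] 0.8 [0.59   0.0088]
pot scene [277.5 235.5] 0.56 [0.5902 0.0195]
shaker top [292.6 182.5] 0.5 [ 0.6099 -0.0807]
shaker scene [232.8 226.8] 0.77 [ 0.6104 -0.0734]
ramekin top [223.6 193.6] 0.85 [0.5806 0.0904]
ramekin scene [311.7 249.2] 0.73 [0.5927 0.0965]
stand top [259.7 202.2] 0.72 [0.5636 0.0008]
stand scene [275.  232.8] 0.77 [0.5666 0.002 ]
tray top [124.5 214.1] 0.56 [0.5314 0.3366]
tray scene [438.1 273.5] 0.75 [0.519  0.3349]
mat top [386.9 226.7] 0.98 [ 0.5032 -0.3179]
mat scene [167.  170.4] 0.83 [ 0.5002 -0.3218]
top canister (464, array([0.5238, 0.0929, 0.1467]), ((523.7993774414062, 92.52892303466797), (52.730289459228516, 53.33165740966797), 2.7745423316955566))
top caddy (534, array([ 0.5336, -0.0791,  0.1318]), ((533.78302
[... 610 characters left out ...]
796875, 98.10023498535156), (54.58757781982422, 53.26302719116211), 23.407737731933594))
scene caddy (458, array([ 0.5385, -0.0734,  0.131 ]), ((535.9183349609375, -74.57343292236328), (55.536109924316406, 53.43734359741211), 11.515425682067871))
scene jar (494, array([0.5372, 0.012 , 0.117 ]), ((534.244140625, 10.622024536132812), (58.15146255493164, 59.27277755737305), 78.4669418334961))
scene pot (400, array([0.5904, 0.0194, 0.0585]), ((586.8440551757812, 17.425756454467773), (70.37324523925781, 45.33195495605469), 6.637156963348389))
scene mat (1013, array([ 0.5086, -0.3178,  0.0046]), ((501.3908996582031, -320.8880310058594), (114.35664367675781, 115.06227111816406), 28.09893226623535))
```

Run:
```python
from h import *
np.set_printoptions(precision=4,suppress=True)
for c in ["top","scene"]:
    w=np.load(f"w_{c}.npy")
    def fit(n,x,y,R,z0,z1):
        m=(w[...,2]>z0)&(w[...,2]<z1)&(np.hypot(w[...,0]-x,w[...,1]-y)<R)
        q=w[m]; r=cv2.minAreaRect((q[:,:2]*1000).astype(np.float32))
        print(c,n,len(q),np.nanmedian(q[:,2]),r,"\n",cv2.boxPoints(r).tolist())
    fit("caddy",.534,-.077,.045,.125,.138)
    fit("tray rim",.525,.336,.19,.004,.02)
    fit("stand",.565,.003,.2,.012,.03)
    m=(w[...,2]>.04)&(w[...,0]<.46)&(w[...,0]>.25)&(np.abs(w[...,1])<.2)
    q=w[m]; print("mug",q.min(0),q.max(0))
```

```text
top caddy 541 0.13185223370143895 ((533.7559814453125, -79.48291778564453), (53.63604736328125, 53.07056427001953), 9.434518814086914) 
 [[502.9510498046875, -57.70258331298828], [511.650390625, -110.05529022216797], [564.5609130859375, -101.26325225830078], [555.861572265625, -48.910545349121094]]
top tray rim 6257 0.006869075980041162 ((525.214599609375, 337.22265625), (373.6160583496094, 367.7483215332031), 21.363252639770508) 
 [[284.2606201171875, 440.41241455078125], [418.2237854003906, 97.93221282958984], [766.1685791015625, 234.03289794921875], [632.2054443359375, 576.5131225585938]]
top stand 5993 0.021903475942813833 ((574.28125, 8.62042236328125), (380.2720642089844, 281.0592956542969), 4.641578674316406) 
 [[373.3968505859375, 133.30296325683594], [396.1407470703125, -146.83457946777344], [775.1656494140625, -116.06211853027344], [752.4217529296875, 164.07542419433594]]
mug [0.2824 0.0412 0.0415] [0.3956 0.1192 0.0977]
scene caddy 485 0.13108265983908762 ((536.2657470703125, -74.47120666503906), (56.38027572631836, 53.41228103637695), 11.70321273803711) 
 [[503.2445373535156, -54.03839874267578], [514.0787353515625, -106.3403091430664], [569.2869873046875, -94.90401458740234], [558.4527587890625, -42.60210418701172]]
scene tray rim 8567 0.006178647407282578 ((527.1420288085938, 325.1400146484375), (360.6985168457031, 333.5849914550781), 37.00297927856445) 
 [[282.72918701171875, 349.79681396484375], [483.4994812011719, 83.39444732666016], [771.5548706054688, 300.48321533203125], [570.7845458984375, 566.8855590820312]]
scene stand 6103 0.021457860897400538 ((616.2805786132812, 16.093368530273438), (294.5331115722656, 279.9844970703125), 4.129727363586426) 
 [[459.3148498535156, 145.1167449951172], [479.4779357910156, -134.1407928466797], [773.246337890625, -112.93000793457031], [753.083251953125, 166.32752990722656]]
mug [0.2801 0.0466 0.0402] [0.4006 0.1255 0.0939]
```

```bash
python3 -m creep '[{"hand":0.0881,"slide":[0,0,-0.06],"turn":9},{"hand":0.0881,"slide":[0,0,-0.06],"turn":9},{"hand":0.0881,"slide":[0,0,-0.03],"turn":8.5}]' 20
```

```text
clock: 1.98
tool_pos: [0.2796, -0.5602, 0.4007]
eef_rot: [-0.705, 0.709, -0.003, -0.001]
contact_force: [0.1, -1.2, -0.6]
opening: 0.998
```

```bash
python3 -m creep '[{"hand":0.0881,"slide":[-0.05,0,0],"turn":0},{"hand":0.0881,"slide":[-0.06,-0.01,0],"turn":0},{"hand":0.0881,"slide":[-0.06,-0.02,0],"turn":0},{"hand":0.0881,"slide":[-0.06,-0.02,0],"turn":0},{"hand":0.0881,"slide":[-0.06,-0.02,0],"turn":0}]'
python3 -m creep '[{"hand":0.0881,"slide":[-0.058,-0.022,0],"turn":0},{"hand":0.0881,"slide":[-0.058,-0.022,0],"turn":0},{"hand":0.0881,"slide":[-0.058,-0.022,0],"turn":0},{"hand":0.0881,"slide":[-0.058,-0.022,0],"turn":0},{"hand":0.0881,"slide":[-0.05,-0.022,0],"turn":0}]'
python3 - <<'E'
from h import *
np.set_printoptions(precision=4,suppress=True)
s=get_state();print(s["clock"],s["tool_pos"],s["q"])
p=snapshot("wrist");np.save("w_wrist.npy",cloud(p));cv2.imwrite("pics/wrist1.png",p["frame"][:,:,::-1])
T=np.linalg.inv(p["camera_from_world"]);print(T)
w=cloud(p)
for n,c,h in [("canister",(.526,.095),.147),("caddy",(.535,-.077),.132),("jar",(.534,.009),.118),("pot",(.592,.0165),.059)]:
    m=(np.abs(w[...,2]-h)<.008)&(np.hypot(w[...,0]-c[0],w[...,1]-c[1])<.043)
    q=w[m]
    if len(q)>20: print(n,len(q),q.mean(0),cv2.minAreaRect((q[:,:2]*1000).astype(np.float32)))
t=snapshot("top")
for uv in [(107,155),(161,158),(147,284),(88,279)]: print(ray(t,uv,.014))
E
```

```text
clock: 2.6
tool_pos: [0.3487, -0.2694, 0.397]
eef_rot: [0.707, -0.707, 0.001, -0.0]
contact_force: [2.0, -0.5, 0.7]
opening: 0.999
clock: 3.22
tool_pos: [0.4586, 0.013, 0.3971]
eef_rot: [0.708, -0.707, 0.0, -0.0]
contact_force: [1.3, -0.4, 0.1]
opening: 0.999
3.225 [0.4586 0.013  0.3971] [ 0.0921  0.2947 -0.3021  1.8016  0.0995  1.0591 -1.816 ]
[[ 0.001  -0.9489 -0.3157  0.5397]
 [-1.     -0.0009 -0.0007  0.0135]
 [ 0.0004  0.3157 -0.9489  0.5352]
 [ 0.      0.      0.      1.    ]]
canister 1523 [0.523  0.0955 0.147 ] ((522.3930053710938, 95.97447967529297), (54.015567779541016, 53.95989227294922), 34.05571746826172)
caddy 1733 [ 0.5324 -0.0753  0.132 ] ((531.923095703125, -76.12081909179688), (52.98072052001953, 53.00421142578125), 9.820718765258789)
jar 1582 [0.5305 0.0094 0.118 ] ((529.82568359375, 9.57558822631836), (58.346595764160156, 58.34147644042969), 0.25157085061073303)
pot 797 [0.5923 0.0171 0.0592] ((592.768310546875, 16.574981689453125), (45.88164138793945, 45.892906188964844), 87.2575454711914)
[0.6791 0.3848 0.014 ]
[0.6725 0.2496 0.014 ]
[0.3596 0.2704 0.014 ]
[0.371  0.4116 0.014 ]
```

View pics/wrist1.png

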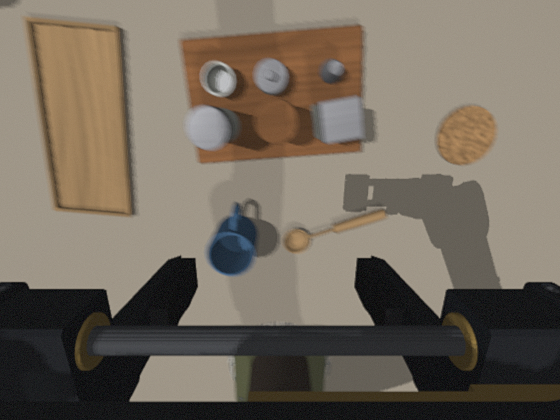

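The wrist view is clean: canister lid (211,128), jar (277,121), caddy (340,120), pot (272,75), tray corners (29,18)–(131,214), mat (467,134). The depth fits match the given lid sizes. The last joint would come near its limit over the tray, so I'll turn the hand half a turn.

```bash
python3 - <<'E'
from h import *
np.set_printoptions(precision=4,suppress=True)
import cv2
p=snapshot("wrist"); w=cloud(p)
hsv=cv2.cvtColor(p["frame"],cv2.COLOR_RGB2HSV)
for uv in [(29,18),(119,25),(131,214),(54,208)]: print(ray(p,uv,.014))
m=(hsv[...,1]>70)&(hsv[...,0]<25)
n,l,st,ce=cv2.connectedComponentsWithStats(m.astype(np.uint8))
for i in range(1,n):
    if st[i,4]>500: 
        q=w[l==i]; q=q[np.isfinite(q[:,0])]; print(st[i],np.nanmean(q,0),cv2.minAreaRect((q[:,:2]*1000).astype(np.float32)))
print(ray(p,(467,134),.006))
E
R='{"hand":0.0881,"slide":[0,0,0],"turn":-10}'
python3 -m creep '[{"hand":0.0881,"slide":[0,0,0],"turn":-10},{"hand":0.0881,"slide":[0,0,0],"turn":-10},{"hand":0.0881,"slide":[0,0,0],"turn":-10},{"hand":0.0881,"slide":[0,0,0],"turn":-10},{"hand":0.0881,"slide":[0,0,0],"turn":-10}]'
python3 -m creep '[{"hand":0.0881,"slide":[0,0,0],"turn":-10},{"hand":0.0881,"slide":[0,0,0],"turn":-10},{"hand":0.0881,"slide":[0,0,0],"turn":-10},{"hand":0.0881,"slide":[0,0,0],"turn":-10},{"hand":0.0881,"slide":[0,0,0],"turn":-10}]'
python3 -m creep '[{"hand":0.0881,"slide":[0,0,0],"turn":-10},{"hand":0.0881,"slide":[0,0,0],"turn":-10},{"hand":0.0881,"slide":[0,0,0],"turn":-10},{"hand":0.0881,"slide":[0,0,0],"turn":-10},{"hand":0.0881,"slide":[0,0,0],"turn":-10}]'
python3 -m creep '[{"hand":0.0881,"slide":[0,0,0],"turn":-10},{"hand":0.0881,"slide":[0,0,0],"turn":-10},{"hand":0.0881,"slide":[0,0,0],"turn":-10},{"hand":0.076,"slide":[0,0,0],"turn":0}]'
python3 -c "
from plant import *
s=get_state();print(s['tool_pos'],s['eef_rot'],s['q'],s['clock'])"
```

```text
[0.6778 0.3972 0.014 ]
[0.6699 0.2615 0.014 ]
[0.3651 0.2865 0.014 ]
[0.375 0.427 0.014]
[   34    17   105   201 16575] [0.5341 0.3348 0.0072] ((520.5301513671875, 335.0711669921875), (140.58343505859375, 313.4737243652344), 84.78258514404297)
[  189    29   183   136 15634] [0.5761 0.0078 0.032 ] ((564.7359619140625, 5.9799041748046875), (194.5436553955078, 285.9154968261719), 4.238379001617432)
[ 443  110   60   60 2731] [ 0.5052 -0.3208  0.0062] ((504.36669921875, -323.191650390625), (105.6408462524414, 99.39359283447266), 79.13444519042969)
[ 288  213  104   43 1126] [ 0.3299 -0.0891  0.0124] ((324.41961669921875, -105.81778717041016), (57.190948486328125, 202.0557403564453), 13.732380867004395)
[  74  312   37   59 1004] [0.4821 0.0688 0.4698] ((479.8973083496094, 69.09317779541016), (2.922692060470581, 17.83779525756836), 89.88648223876953)
[ 442  312   36   60 1015] [ 0.4835 -0.0327  0.4696] ((481.87884521484375, -32.98906326293945), (16.670536041259766, 3.220757484436035), 0.7844403982162476)
[ 248  383  312   20 3967] [ 0.4671 -0.0186  0.472 ] ((205.16635131835938, 1.1429595947265625), (552.1049194335938, 156.969482421875), 4.840856075286865)
[ 0.5147 -0.3089  0.006 ]
clock: 4.0
tool_pos: [0.4577, 0.0088, 0.3967]
eef_rot: [0.94, -0.34, 0.0, 0.001]
contact_force: [-0.3, 0.2, 0.3]
opening: 1.002
clock: 4.62
tool_pos: [0.4577, 0.0088, 0.3966]
eef_rot: [0.996, 0.089, -0.0, 0.001]
contact_force: [-0.2, 0.3, -0.3]
opening: 0.999
clock: 5.25
tool_pos: [0.4577, 0.0087, 0.3966]
eef_rot: [0.865, 0.501, -0.001, 0.001]
contact_force: [0.1, 0.5, -0.5]
opening: 1.003
clock: 5.75
tool_pos: [0.4578, 0.009, 0.3964]
eef_rot: [0.708, 0.706, -0.001, 0.0]
contact_force: [-0.4, 0.4, -0.2]
opening: 0.915
[0.45783776 0.0090172  0.39638478] [ 7.08463215e-01  7.05747461e-01 -6.28103380e-04  3.12819420e-05] [ 0.59714417  0.43586834 -1.07790283  1.78303538  0.41535468  1.17546392
  0.95949515] 5.75
```

```bash
python3 -m creep '[{"hand":0.066,"slide":[0.043,0.032,0.04],"turn":0},{"hand":0.066,"slide":[0.044,0.033,0.05],"turn":0},{"hand":0.066,"slide":[0,0,0.04],"turn":0},{"hand":0.066,"slide":[0,0,0],"turn":0},{"hand":0.066,"slide":[0,0,0],"turn":0}]'
cat > look.py <<'E'
from h import *
import sys
np.set_printoptions(precision=4,suppress=True)
def look(tag):
    s=get_state();print(s["clock"],s["tool_pos"],s["eef_rot"],s["qd"].round(3).max())
    p=snapshot("wrist");cv2.imwrite(f"pics/{tag}.png",p["frame"][:,:,::-1])
    return p,cloud(p)
def lid(w,n,c,h,R=.043):
    m=(np.abs(w[...,2]-h)<.008)&(np.hypot(w[...,0]-c[0],w[...,1]-c[1])<R)
    q=w[m]
    if len(q)>20: print(n,len(q),q.mean(0),cv2.minAreaRect((q[:,:2]*1000).astype(np.float32)))
E
python3 - <<'E'
from look import *
p,w=look("wrist2")
for n,c,h in [("canister",(.5225,.0957),.147),("caddy",(.532,-.076),.132),("jar",(.530,.0095),.118),("pot",(.592,.0165),.059)]: lid(w,n,c,h)
E
```

```text
clock: 6.38
tool_pos: [0.5164, 0.0874, 0.2786]
eef_rot: [0.708, 0.706, 0.001, 0.001]
contact_force: [-0.3, -0.5, 0.1]
opening: 0.749
6.375 [0.5164 0.0874 0.2786] [0.7079 0.7063 0.0005 0.0007] 0.008
canister 2436 [0.5209 0.0958 0.147 ] ((522.2941284179688, 95.6729736328125), (53.573909759521484, 53.97900390625), 3.0040082931518555)
caddy 2705 [ 0.5303 -0.0743  0.1318] ((532.4341430664062, -76.10440063476562), (53.488407135009766, 53.5200309753418), 9.639227867126465)
jar 2372 [0.5283 0.0101 0.118 ] ((529.64453125, 9.129375457763672), (58.340003967285156, 58.48186111450195), 20.67685890197754)
pot 760 [0.5931 0.0193 0.0592] ((595.5032348632812, 18.574764251708984), (39.63876724243164, 46.02835464477539), 28.380786895751953)
```

View pics/wrist2.png

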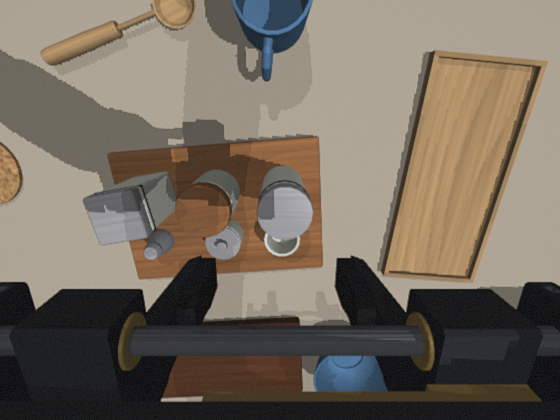

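```bash
python3 -m creep '[{"hand":0.066,"slide":[0.0085,0.006,0.02],"turn":0},{"hand":0.066,"slide":[0,0,0.04],"turn":0},{"hand":0.066,"slide":[0,0,0.03],"turn":0},{"hand":0.066,"slide":[0,0,0],"turn":0},{"hand":0.066,"slide":[0,0,0],"turn":0}]'
```

```text
clock: 7.05
tool_pos: [0.5225, 0.0971, 0.1882]
eef_rot: [0.707, 0.707, 0.001, 0.0]
contact_force: [-0.1, 0.3, -0.3]
opening: 0.748
```

```bash
python3 -m creep '[{"hand":0.066,"slide":[-0.0015,0,0.03],"turn":0},{"hand":0.066,"slide":[0,0,0.03],"turn":0},{"hand":0.066,"slide":[0,0,0.022],"turn":0},{"hand":0.066,"slide":[0,0,0],"turn":0}]'
python3 -m creep '[{"hand":0.04,"slide":[0,0,0],"turn":0},{"hand":0.04,"slide":[0,0,0],"turn":0},{"hand":0.04,"slide":[0,0,0],"turn":0},{"hand":0.04,"slide":[0,0,0],"turn":0}]' 25
```

```text
clock: 7.55
tool_pos: [0.522, 0.095, 0.1054]
eef_rot: [0.707, 0.707, -0.0, 0.0]
contact_force: [-0.4, 0.0, 0.7]
opening: 0.748
clock: 8.05
tool_pos: [0.5229, 0.0957, 0.1067]
eef_rot: [0.707, 0.707, 0.001, 0.001]
contact_force: [-0.5, 0.8, 6.5]
opening: 0.609
```

```bash
python3 -m creep '[{"hand":0.04,"slide":[0,0,-0.01],"turn":0},{"hand":0.04,"slide":[0,0,-0.025],"turn":0},{"hand":0.04,"slide":[0,0,-0.03],"turn":0},{"hand":0.04,"slide":[0.02,0.01,0],"turn":0},{"hand":0.04,"slide":[0.04,0.016,0],"turn":0}]'
python3 -m creep '[{"hand":0.04,"slide":[0.045,0.018,0],"turn":0},{"hand":0.04,"slide":[0.045,0.018,0],"turn":0},{"hand":0.04,"slide":[0.045,0.018,0],"turn":0},{"hand":0.04,"slide":[0.03,0.01,0],"turn":0},{"hand":0.04,"slide":[0,0,0],"turn":0}]'
```

```text
clock: 8.68
tool_pos: [0.5477, 0.152, 0.1703]
eef_rot: [0.708, 0.706, -0.002, 0.001]
contact_force: [1.3, -0.1, -4.0]
opening: 0.613
clock: 9.3
tool_pos: [0.6103, 0.3231, 0.17]
eef_rot: [0.706, 0.708, 0.0, -0.001]
contact_force: [-1.4, -0.3, -3.7]
opening: 0.609
```

```bash
python3 -m creep '[{"hand":0.04,"slide":[0.002,0.004,0.03],"turn":0},{"hand":0.04,"slide":[0,0,0.03],"turn":0},{"hand":0.04,"slide":[0,0,0.01],"turn":0},{"hand":0.04,"slide":[0,0,0],"turn":0}]'
python3 -c "
from look import *
p,w=look('w3')
lid(w,'can',(.614,.325),.141)"
```

```text
clock: 9.8
tool_pos: [0.6155, 0.3207, 0.0999]
eef_rot: [0.707, 0.707, -0.001, 0.0]
contact_force: [0.2, -0.1, -3.7]
opening: 0.613
9.8 [0.6155 0.3207 0.0999] [ 0.7072  0.707  -0.0009  0.    ] 0.002
can 10494 [0.6079 0.3221 0.1396] ((614.29052734375, 319.8492736816406), (75.77873992919922, 55.343223571777344), 66.69896697998047)
```

View pics/w3.png

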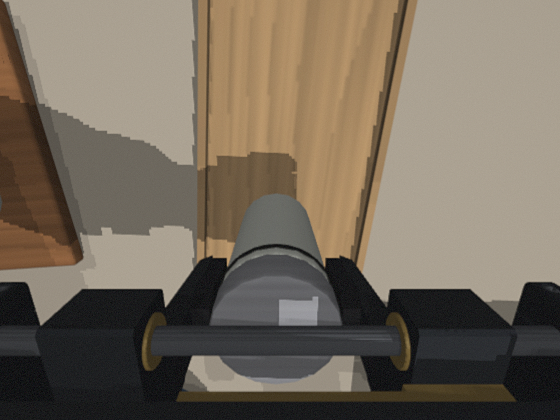

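The canister hangs over the far part of the tray, between the rims at columns 205 and 350. I'll lower it now.

```bash
python3 -m creep '[{"hand":0.04,"slide":[0,0,0.005],"turn":0},{"hand":0.04,"slide":[0,0,0.004],"turn":0},{"hand":0.04,"slide":[0,0,0],"turn":0},{"hand":0.04,"slide":[0,0,0],"turn":0}]'
```

```text
clock: 10.35
tool_pos: [0.6158, 0.322, 0.0914]
eef_rot: [0.707, 0.707, 0.0, 0.0]
contact_force: [0.3, 0.0, -3.4]
opening: 0.61
```

```bash
python3 -m creep '[{"hand":0.04,"slide":[0,0,0.0015],"turn":0},{"hand":0.04,"slide":[0,0,0],"turn":0},{"hand":0.04,"slide":[0,0,0],"turn":0}]'
```

```text
clock: 10.72
tool_pos: [0.6159, 0.3222, 0.0909]
eef_rot: [0.707, 0.707, 0.0, 0.0]
contact_force: [-1.6, -2.2, 6.6]
opening: 0.613
```

```bash
python3 -m creep '[{"hand":0.072,"slide":[0,0,0],"turn":0},{"hand":0.072,"slide":[0,0,0],"turn":0},{"hand":0.072,"slide":[0,0,-0.04],"turn":0},{"hand":0.072,"slide":[0,0,-0.05],"turn":0},{"hand":0.072,"slide":[0,0,-0.05],"turn":0}]'
python3 -m creep '[{"hand":0.063,"slide":[-0.055,-0.011,0],"turn":0},{"hand":0.063,"slide":[-0.055,-0.011,0],"turn":0},{"hand":0.063,"slide":[-0.055,-0.011,0],"turn":0},{"hand":0.063,"slide":[-0.055,-0.011,0],"turn":0},{"hand":0.063,"slide":[-0.055,-0.011,0],"turn":0}]'
python3 -m creep '[{"hand":0.063,"slide":[-0.055,-0.011,0],"turn":0},{"hand":0.063,"slide":[-0.055,-0.015,0],"turn":0},{"hand":0.063,"slide":[0,0,0],"turn":-9.7},{"hand":0.063,"slide":[0,0,0],"turn":0},{"hand":0.063,"slide":[0,0,0],"turn":0}]'
python3 - <<'E'
from look import *
p,w=look("wrist4")
for n,c,h in [("caddy",(.532,-.076),.132),("jar",(.530,.0095),.118),("pot",(.592,.0165),.059)]: lid(w,n,c,h)
E
```

```text
clock: 11.35
tool_pos: [0.6157, 0.3219, 0.2309]
eef_rot: [0.707, 0.707, -0.0, -0.0]
contact_force: [0.6, -0.1, -0.2]
opening: 0.817
clock: 11.98
tool_pos: [0.5606, 0.0451, 0.2298]
eef_rot: [0.707, 0.707, 0.0, 0.0]
contact_force: [0.6, -0.5, 0.2]
opening: 0.716
clock: 12.6
tool_pos: [0.5352, -0.0621, 0.23]
eef_rot: [0.645, 0.764, 0.001, -0.0]
contact_force: [-0.4, 0.4, 0.9]
opening: 0.712
12.6 [ 0.5352 -0.0621  0.23  ] [ 0.6451  0.7641  0.0005 -0.    ] 0.008
caddy 3781 [ 0.53   -0.0769  0.132 ] ((531.853271484375, -76.6865234375), (52.38045883178711, 52.88789367675781), 9.744409561157227)
jar 3291 [0.5282 0.0073 0.1179] ((529.7288818359375, 8.430017471313477), (58.744117736816406, 58.3416862487793), 87.84835052490234)
pot 663 [0.5932 0.0088 0.0591] ((592.8165893554688, 12.225341796875), (39.45793533325195, 41.96747589111328), 57.69878005981445)
```

View pics/wrist4.png

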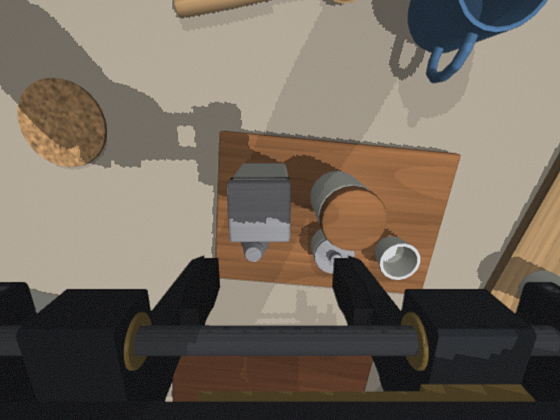

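The view is square to the caddy (lid 229–290, rows 178–240), with the jar at (352,215).

```bash
python3 -m creep '[{"hand":0.063,"slide":[-0.0135,-0.0055,0.03],"turn":0},{"hand":0.063,"slide":[0,0,0.04],"turn":0},{"hand":0.063,"slide":[0,0,0],"turn":0},{"hand":0.063,"slide":[0,0,0],"turn":0}]'
```

```text
clock: 13.15
tool_pos: [0.5326, -0.0762, 0.161]
eef_rot: [0.644, 0.765, 0.001, 0.0]
contact_force: [0.9, 0.4, 0.2]
opening: 0.713
```

```bash
python3 -m creep '[{"hand":0.063,"slide":[0,0,0.035],"turn":0},{"hand":0.063,"slide":[0,0,0.03],"turn":0},{"hand":0.063,"slide":[0,0,0],"turn":0},{"hand":0.063,"slide":[0,0,0],"turn":0}]'
python3 -m creep '[{"hand":0.04,"slide":[0,0,0],"turn":0},{"hand":0.04,"slide":[0,0,0],"turn":0},{"hand":0.04,"slide":[0,0,0],"turn":0},{"hand":0.04,"slide":[0,0,0],"turn":0}]' 25
```

```text
clock: 13.65
tool_pos: [0.5331, -0.0768, 0.0966]
eef_rot: [0.645, 0.764, 0.001, 0.001]
contact_force: [-0.4, -0.3, -0.0]
opening: 0.711
clock: 14.15
tool_pos: [0.5327, -0.077, 0.0962]
eef_rot: [0.645, 0.764, 0.001, 0.001]
contact_force: [-0.3, 0.4, 7.7]
opening: 0.591
```

```bash
python3 -m creep '[{"hand":0.04,"slide":[0,0,-0.01],"turn":0},{"hand":0.04,"slide":[0,0,-0.03],"turn":0},{"hand":0.04,"slide":[0,0,-0.045],"turn":0},{"hand":0.04,"slide":[0,0,-0.04],"turn":0},{"hand":0.04,"slide":[0,0,0],"turn":9.7}]'
python3 -m creep '[{"hand":0.04,"slide":[0.02,0,0],"turn":0},{"hand":0.04,"slide":[0.04,-0.002,0],"turn":0},{"hand":0.04,"slide":[0.05,-0.002,0],"turn":0},{"hand":0.04,"slide":[0.05,-0.002,0],"turn":0},{"hand":0.04,"slide":[0.05,-0.002,0],"turn":0}]'
python3 -m creep '[{"hand":0.04,"slide":[0.05,0,0],"turn":0},{"hand":0.04,"slide":[0.05,-0.002,0],"turn":0},{"hand":0.04,"slide":[0.05,-0.002,0],"turn":0},{"hand":0.04,"slide":[0.04,-0.002,0],"turn":0},{"hand":0.04,"slide":[0.01,0,0],"turn":0}]'
```

```text
clock: 14.78
tool_pos: [0.533, -0.0769, 0.2227]
eef_rot: [0.709, 0.706, 0.002, 0.001]
contact_force: [0.8, 0.5, -4.7]
opening: 0.591
clock: 15.4
tool_pos: [0.5228, 0.1335, 0.2197]
eef_rot: [0.707, 0.707, -0.001, -0.0]
contact_force: [1.6, -0.3, -4.0]
opening: 0.594
clock: 16.02
tool_pos: [0.5155, 0.336, 0.2199]
eef_rot: [0.705, 0.709, 0.0, -0.001]
contact_force: [-0.6, -0.1, -4.3]
opening: 0.593
```

```bash
python3 -m creep '[{"hand":0.04,"slide":[0,0.002,0.03],"turn":0},{"hand":0.04,"slide":[0,0,0.045],"turn":0},{"hand":0.04,"slide":[0,0,0.04],"turn":0},{"hand":0.04,"slide":[0,0,0.018],"turn":0},{"hand":0.04,"slide":[0,0,0],"turn":0}]'
python3 -m creep '[{"hand":0.04,"slide":[0,0,0],"turn":0}]'
```

```text
clock: 16.65
tool_pos: [0.5193, 0.3315, 0.086]
eef_rot: [0.707, 0.707, -0.001, 0.0]
contact_force: [0.8, -0.9, -4.2]
opening: 0.588
clock: 16.77
tool_pos: [0.5204, 0.3334, 0.0884]
eef_rot: [0.707, 0.707, 0.001, -0.0]
contact_force: [-0.2, 0.3, -3.9]
opening: 0.591
```

```bash
python3 -m creep '[{"hand":0.04,"slide":[0,0,0.004],"turn":0},{"hand":0.04,"slide":[0,0,0.002],"turn":0},{"hand":0.04,"slide":[0,0,0],"turn":0},{"hand":0.04,"slide":[0,0,0],"turn":0}]'
python3 -m creep '[{"hand":0.04,"slide":[0,0,0.0015],"turn":0},{"hand":0.04,"slide":[0,0,0],"turn":0},{"hand":0.04,"slide":[0,0,0],"turn":0}]'
```

```text
clock: 17.27
tool_pos: [0.5196, 0.3327, 0.0809]
eef_rot: [0.707, 0.707, 0.0, 0.0]
contact_force: [-0.3, -0.2, -5.2]
opening: 0.598
clock: 17.65
tool_pos: [0.5196, 0.333, 0.0803]
eef_rot: [0.707, 0.707, 0.0, 0.0]
contact_force: [-2.2, -2.1, 5.6]
opening: 0.591
```

```bash
python3 -m creep '[{"hand":0.075,"slide":[0,0,0],"turn":0},{"hand":0.075,"slide":[0,0,0],"turn":0},{"hand":0.085,"slide":[0,0,-0.04],"turn":0},{"hand":0.085,"slide":[0,0,-0.05],"turn":0},{"hand":0.085,"slide":[0,0,-0.05],"turn":0}]'
python3 -m creep '[{"hand":0.085,"slide":[-0.055,0.002,0],"turn":0},{"hand":0.085,"slide":[-0.055,0.002,0],"turn":0},{"hand":0.085,"slide":[-0.055,0.002,0],"turn":0},{"hand":0.085,"slide":[-0.055,0.002,0],"turn":0},{"hand":0.085,"slide":[-0.055,0.002,0],"turn":0}]'
python3 -m creep '[{"hand":0.085,"slide":[-0.049,0,0],"turn":0},{"hand":0.085,"slide":[0,0,0],"turn":0},{"hand":0.085,"slide":[0,0,0],"turn":0}]'
python3 - <<'E'
from look import *
p,w=look("wrist5")
for n,c,h in [("jar",(.530,.0095),.118),("pot",(.592,.0165),.059)]: lid(w,n,c,h)
E
```

```text
clock: 18.27
tool_pos: [0.5196, 0.3327, 0.2205]
eef_rot: [0.707, 0.707, -0.0, -0.0]
contact_force: [0.8, -0.3, 0.0]
opening: 0.962
clock: 18.9
tool_pos: [0.5299, 0.0559, 0.2194]
eef_rot: [0.707, 0.707, 0.0, 0.0]
contact_force: [-0.1, -0.4, 0.6]
opening: 0.966
clock: 19.27
tool_pos: [0.5299, 0.0094, 0.2195]
eef_rot: [0.707, 0.707, 0.001, -0.0]
contact_force: [0.1, 0.0, -0.6]
opening: 0.962
19.275 [0.5299 0.0094 0.2195] [ 0.707   0.7073  0.0007 -0.0002] 0.002
jar 3558 [0.5279 0.0089 0.118 ] ((529.291015625, 8.979486465454102), (58.499576568603516, 57.90719985961914), 89.61517333984375)
pot 799 [0.597  0.0179 0.0594] ((598.599853515625, 18.03216552734375), (34.57064437866211, 46.85671615600586), 10.659504890441895)
```

View pics/wrist5.png

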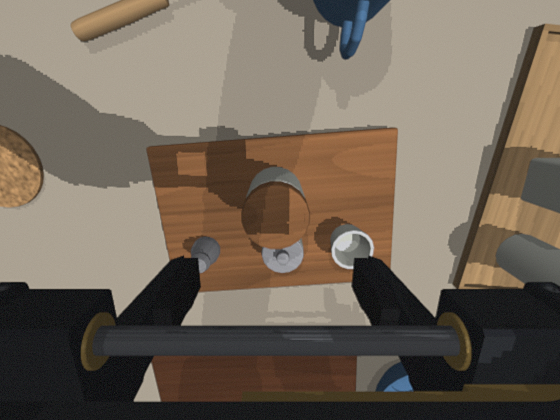

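The jar is centred at (276,215), and the canister and caddy stand in the tray at the right edge. Next I'll descend on the jar.

```bash
python3 -m creep '[{"hand":0.08,"slide":[0,0,0.03],"turn":0},{"hand":0.08,"slide":[0,0,0.05],"turn":0},{"hand":0.08,"slide":[0,0,0.045],"turn":0},{"hand":0.08,"slide":[0,0,0.018],"turn":0},{"hand":0.08,"slide":[0,0,0],"turn":0}]'
python3 -m creep '[{"hand":0.045,"slide":[0,0,0],"turn":0},{"hand":0.045,"slide":[0,0,0],"turn":0},{"hand":0.045,"slide":[0,0,0],"turn":0},{"hand":0.045,"slide":[0,0,0],"turn":0}]' 25
```

```text
clock: 19.95
tool_pos: [0.529, 0.0106, 0.0754]
eef_rot: [0.706, 0.708, -0.0, -0.001]
contact_force: [0.5, -0.4, 0.5]
opening: 0.91
clock: 20.45
tool_pos: [0.5304, 0.0089, 0.0773]
eef_rot: [0.707, 0.707, 0.001, 0.001]
contact_force: [-0.8, -0.7, 6.9]
opening: 0.672
```

```bash
python3 -m creep '[{"hand":0.045,"slide":[0,0,-0.01],"turn":0},{"hand":0.045,"slide":[0,0,-0.03],"turn":0},{"hand":0.045,"slide":[0,0,-0.045],"turn":0},{"hand":0.045,"slide":[0,0,-0.04],"turn":0},{"hand":0.045,"slide":[0.02,0,0],"turn":0}]'
python3 -m creep '[{"hand":0.045,"slide":[0.04,-0.005,0],"turn":0},{"hand":0.045,"slide":[0.05,-0.015,0],"turn":0},{"hand":0.045,"slide":[0.05,-0.018,0],"turn":0},{"hand":0.045,"slide":[0.05,-0.018,0],"turn":0},{"hand":0.045,"slide":[0.05,-0.02,0],"turn":0}]'
python3 -m creep '[{"hand":0.045,"slide":[0.045,-0.018,0],"turn":0},{"hand":0.045,"slide":[0.03,-0.01,0],"turn":0},{"hand":0.045,"slide":[0,0,0],"turn":0}]'
```

```text
clock: 21.08
tool_pos: [0.531, 0.0274, 0.2041]
eef_rot: [0.708, 0.706, 0.001, 0.002]
contact_force: [0.4, 0.2, -3.7]
opening: 0.674
clock: 21.7
tool_pos: [0.4527, 0.2695, 0.2014]
eef_rot: [0.707, 0.707, -0.0, 0.0]
contact_force: [0.6, 0.2, -2.7]
opening: 0.675
clock: 22.08
tool_pos: [0.4235, 0.3465, 0.2019]
eef_rot: [0.705, 0.709, 0.0, -0.001]
contact_force: [0.6, 0.5, -3.4]
opening: 0.671
```

```bash
python3 -m creep '[{"hand":0.045,"slide":[0,0,0.03],"turn":0},{"hand":0.045,"slide":[0,0,0.045],"turn":0},{"hand":0.045,"slide":[0,0,0.04],"turn":0},{"hand":0.045,"slide":[0,0,0.018],"turn":0},{"hand":0.045,"slide":[0,0,0],"turn":0}]'
python3 -m creep '[{"hand":0.045,"slide":[0,0,0.003],"turn":0},{"hand":0.045,"slide":[0,0,0],"turn":0},{"hand":0.045,"slide":[0,0,0],"turn":0}]'
python3 -c "
from look import *
p,w=look('w6')"
```

```text
clock: 22.7
tool_pos: [0.4256, 0.3426, 0.0677]
eef_rot: [0.707, 0.707, -0.001, 0.0]
contact_force: [0.8, 0.2, -1.9]
opening: 0.675
clock: 23.08
tool_pos: [0.426, 0.3439, 0.0661]
eef_rot: [0.707, 0.707, 0.001, 0.0]
contact_force: [-0.1, -0.8, -2.8]
opening: 0.669
23.075 [0.426  0.3439 0.0661] [0.707  0.7072 0.0007 0.0001] 0.007
```

View pics/w6.png

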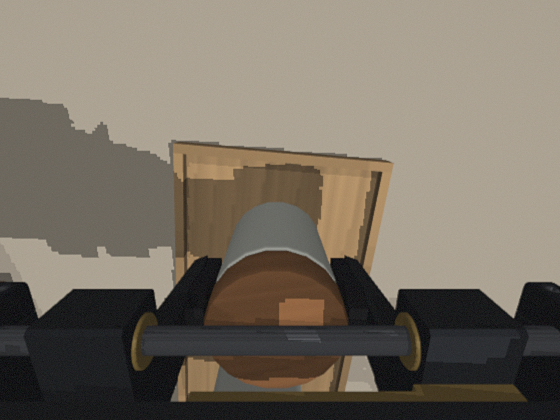

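The jar is inside the near end of the tray, clear of the rims at columns 180 and 370. Lowering it.

```bash
python3 -m creep '[{"hand":0.045,"slide":[0,0,0.0035],"turn":0},{"hand":0.045,"slide":[0,0,0],"turn":0},{"hand":0.045,"slide":[0,0,0],"turn":0}]'
python3 -m creep '[{"hand":0.045,"slide":[0,0,0.0015],"turn":0},{"hand":0.045,"slide":[0,0,0],"turn":0},{"hand":0.045,"slide":[0,0,0],"turn":0}]'
```

```text
clock: 23.5
tool_pos: [0.4255, 0.3436, 0.0617]
eef_rot: [0.707, 0.707, -0.0, 0.0]
contact_force: [0.2, -0.0, -2.8]
opening: 0.671
clock: 23.88
tool_pos: [0.4256, 0.3437, 0.0613]
eef_rot: [0.707, 0.707, 0.0, 0.0]
contact_force: [-1.6, -1.4, 6.7]
opening: 0.67
```

```bash
python3 -m creep '[{"hand":0.075,"slide":[0,0,0],"turn":0},{"hand":0.075,"slide":[0,0,0],"turn":0},{"hand":0.075,"slide":[0,0,-0.045],"turn":0},{"hand":0.075,"slide":[0,0,-0.055],"turn":0},{"hand":0.075,"slide":[0,0,-0.06],"turn":0}]'
python3 -m creep '[{"hand":0.075,"slide":[-0.054,0.02,0],"turn":0},{"hand":0.075,"slide":[-0.054,0.026,0],"turn":0},{"hand":0.075,"slide":[-0.054,0.026,0],"turn":0},{"hand":0.075,"slide":[-0.054,0.026,0],"turn":0},{"hand":0.075,"slide":[-0.054,0.026,0],"turn":0}]'
python3 -m creep '[{"hand":0.075,"slide":[-0.05,0.03,0],"turn":0},{"hand":0.075,"slide":[0,0,0],"turn":10},{"hand":0.075,"slide":[0,0,0],"turn":10},{"hand":0.075,"slide":[0,0,0],"turn":10},{"hand":0.075,"slide":[0,0,0],"turn":10}]'
python3 -m creep '[{"hand":0.075,"slide":[0,0,0],"turn":10},{"hand":0.075,"slide":[0,0,0],"turn":10},{"hand":0.075,"slide":[0,0,0],"turn":10},{"hand":0.075,"slide":[0,0,0],"turn":10},{"hand":0.075,"slide":[0,0,0],"turn":10}]'
python3 -m creep '[{"hand":0.075,"slide":[0,0,0],"turn":0},{"hand":0.075,"slide":[0,0,0],"turn":0}]'
python3 - <<'E'
from look import *
p,w=look("wrist7")
for n,c,h in [("pot",(.5925,.0168),.059)]: lid(w,n,c,h); lid(w,"knob",c,.069,.03)
lid(w,"ram",(.58,.0935),.056)
E
```

```text
clock: 24.5
tool_pos: [0.4253, 0.3433, 0.2215]
eef_rot: [0.707, 0.707, -0.001, -0.0]
contact_force: [0.4, 0.0, -0.2]
opening: 0.851
clock: 25.12
tool_pos: [0.5504, 0.0718, 0.2203]
eef_rot: [0.707, 0.707, 0.0, 0.0]
contact_force: [0.1, 0.2, -0.2]
opening: 0.856
clock: 25.75
tool_pos: [0.5796, 0.0236, 0.2201]
eef_rot: [0.907, 0.42, -0.0, -0.0]
contact_force: [-0.9, 0.1, -0.2]
opening: 0.85
clock: 26.38
tool_pos: [0.5796, 0.0238, 0.2202]
eef_rot: [1.0, -0.003, -0.0, -0.0]
contact_force: [-0.7, 0.3, -0.8]
opening: 0.852
clock: 26.62
tool_pos: [0.5796, 0.0238, 0.2202]
eef_rot: [1.0, 0.002, -0.0, 0.0]
contact_force: [0.8, 0.8, -0.1]
opening: 0.844
26.625 [0.5796 0.0238 0.2202] [ 1.      0.0017 -0.0001  0.    ] 0.005
pot 1388 [0.5925 0.0188 0.0589] ((592.914794921875, 17.02501678466797), (45.53572082519531, 46.345027923583984), 0.4773887097835541)
knob 160 [0.5924 0.0179 0.068 ] ((589.4592895507812, 19.63532066345215), (24.69515037536621, 32.48664093017578), 65.7542724609375)
ram 748 [0.5891 0.0952 0.055 ] ((588.8551025390625, 94.89606475830078), (46.529415130615234, 46.45492172241211), 79.42158508300781)
```

View pics/wrist7.png

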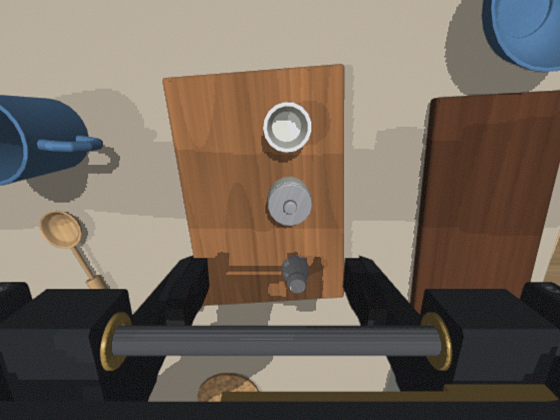

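The pot is alone at (290,201), with the ramekin and shaker 77 and 93 mm to its sides along y. With the jaws along x the way is clear.

```bash
python3 -m creep '[{"hand":0.075,"slide":[0.013,0.0068,0.03],"turn":0},{"hand":0.075,"slide":[0,0,0.05],"turn":0},{"hand":0.075,"slide":[0,0,0.045],"turn":0},{"hand":0.075,"slide":[0,0,0],"turn":0},{"hand":0.075,"slide":[0,0,0],"turn":0}]'
```

```text
clock: 27.3
tool_pos: [0.5937, 0.0172, 0.0967]
eef_rot: [1.0, 0.0, 0.001, -0.0]
contact_force: [1.0, -0.5, 0.2]
opening: 0.851
```

```bash
python3 -m creep '[{"hand":0.075,"slide":[-0.001,0,0.03],"turn":0},{"hand":0.075,"slide":[0,0,0.02],"turn":0},{"hand":0.075,"slide":[0,0,0.01],"turn":0},{"hand":0.075,"slide":[0,0,0],"turn":0}]'
python3 -m creep '[{"hand":0.035,"slide":[0,0,0],"turn":0},{"hand":0.035,"slide":[0,0,0],"turn":0},{"hand":0.035,"slide":[0,0,0],"turn":0},{"hand":0.035,"slide":[0,0,0],"turn":0}]' 15
```

```text
clock: 27.8
tool_pos: [0.5924, 0.017, 0.0362]
eef_rot: [1.0, 0.0, 0.001, -0.0]
contact_force: [-0.4, 0.3, 0.0]
opening: 0.852
clock: 28.3
tool_pos: [0.5924, 0.0169, 0.0359]
eef_rot: [1.0, 0.0, 0.001, -0.0]
contact_force: [0.4, 0.4, 3.9]
opening: 0.544
```

```bash
python3 -m creep '[{"hand":0.035,"slide":[0,0,-0.01],"turn":0},{"hand":0.035,"slide":[0,0,-0.03],"turn":0},{"hand":0.035,"slide":[0,0,-0.045],"turn":0},{"hand":0.035,"slide":[0,0,-0.03],"turn":0},{"hand":0.035,"slide":[0,0,0],"turn":0}]'
python3 - <<'E'
from look import *
for c,b in [("top",(.002,-.0033)),("scene",(.0045,.0018))]:
    p=snapshot(c); w=cloud(p); cv2.imwrite(f"pics/{c}8.png",p["frame"][:,:,::-1])
    hsv=cv2.cvtColor(p["frame"],cv2.COLOR_RGB2HSV)
    m=((hsv[...,1]>70)&(hsv[...,0]<25)&(np.hypot(w[...,0]-.503,w[...,1]+.32)<.075)).astype(np.uint8)
    n,l,st,ce=cv2.connectedComponentsWithStats(m); i=1+st[1:,4].argmax()
    cs,_=cv2.findContours((l==i).astype(np.uint8),cv2.RETR_EXTERNAL,cv2.CHAIN_APPROX_NONE)
    e=cv2.fitEllipse(max(cs,key=len)); q=ray(p,e[0],.006)
    print(c,st[i],e,q[:2],"corr",q[:2]-b)
    print(w[l==i].mean(0),cv2.minAreaRect((w[l==i][:,:2]*1000).astype(np.float32)))
E
```

```text
clock: 28.92
tool_pos: [0.5929, 0.017, 0.1527]
eef_rot: [1.0, 0.0, 0.002, -0.0]
contact_force: [-0.7, 0.5, -1.3]
opening: 0.541
top [384 206  26  40 752] ((395.9383850097656, 225.3889617919922), (24.124853134155273, 43.09566879272461), 173.67776489257812) [ 0.5058 -0.3392] corr [ 0.5038 -0.3359]
[ 0.506  -0.3395  0.0063] ((506.97216796875, -342.66485595703125), (98.33984375, 60.880794525146484), 2.9974958896636963)
scene [145 158  42  28 906] ((165.51467895507812, 171.60997009277344), (26.14177703857422, 41.9211540222168), 82.25983428955078) [ 0.5113 -0.3171] corr [ 0.5068 -0.3189]
[ 0.5101 -0.318   0.0052] ((506.5728454589844, -321.50103759765625), (106.679443359375, 99.25074768066406), 69.45401763916016)
```

View pics/top8.png

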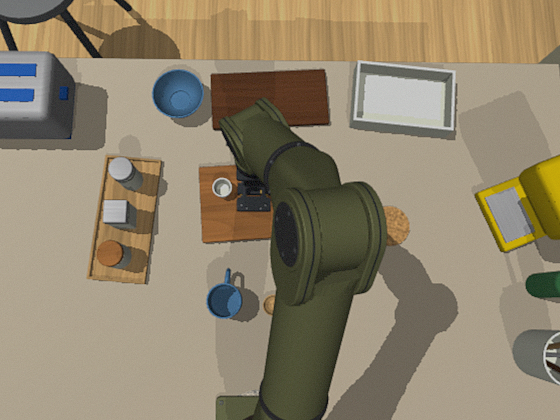

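View pics/scene8.png

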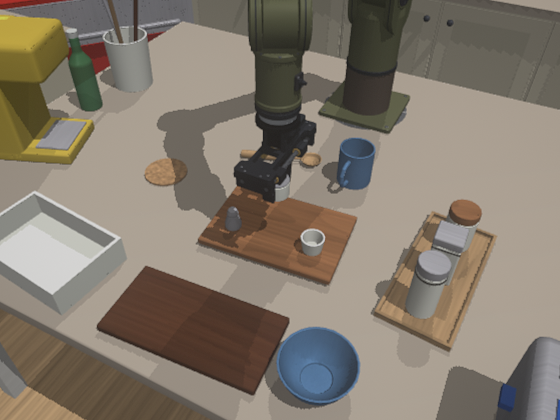

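All three canisters are in the tray. The arm covers part of the mat in this top view, so I'll use the saved first top picture.

Run:
```python
from look import *
for c,b in [("top",(.002,-.0033)),("scene",(.0045,.0018)),]:
    f=cv2.imread(f"pics/{c}0.png"); w=np.load(f"w_{c}.npy")
    hsv=cv2.cvtColor(f,cv2.COLOR_BGR2HSV)
    for s in (60,80,100):
        m=((hsv[...,1]>s)&(hsv[...,0]<25)&(np.hypot(w[...,0]-.503,w[...,1]+.32)<.075)).astype(np.uint8)
        n,l,st,ce=cv2.connectedComponentsWithStats(m); i=1+st[1:,4].argmax()
        cs,_=cv2.findContours((l==i).astype(np.uint8),cv2.RETR_EXTERNAL,cv2.CHAIN_APPROX_NONE)
        r=cv2.minAreaRect((w[l==i][:,:2]*1000).astype(np.float32))
        q=w[l==i].mean(0)
        print(c,s,st[i],cv2.fitEllipse(max(cs,key=len)),r[0],r[1],q,q[:2]-b)
```

```text
top 60 [ 369  206   41   40 1283] ((389.2086486816406, 225.5518035888672), (38.75925064086914, 40.41449737548828), 128.6482391357422) (506.06829833984375, -322.1681213378906) (98.61331939697266, 101.03314208984375) [ 0.5054 -0.3222  0.0061] [ 0.5034 -0.3189]
top 80 [ 370  206   40   40 1248] ((389.2256774902344, 225.5838623046875), (38.02077102661133, 40.079715728759766), 132.8426055908203) (506.0474853515625, -323.12615966796875) (98.30267333984375, 99.09973907470703) [ 0.5053 -0.3223  0.0062] [ 0.5033 -0.319 ]
top 100 [ 370  206   39   40 1218] ((389.1063232421875, 225.6561737060547), (37.64976501464844, 39.46272277832031), 135.4564208984375) (505.89141845703125, -322.3404541015625) (98.19725036621094, 97.26470184326172) [ 0.5051 -0.322   0.0062] [ 0.5031 -0.3187]
scene 60 [145 158  42  28 930] ((165.42727661132812, 171.50929260253906), (26.66545867919922, 42.206668853759766), 81.96327209472656) (504.93994140625, -322.01458740234375) (110.40585327148438, 97.11933898925781) [ 0.5095 -0.3186  0.0049] [ 0.505  -0.3204]
scene 80 [145 158  42  28 886] ((165.45826721191406, 171.45855712890625), (25.535615921020508, 41.97178649902344), 82.47323608398438) (505.96014404296875, -321.5446472167969) (104.46023559570312, 100.19606018066406) [ 0.5096 -0.3184  0.0051] [ 0.5051 -0.3202]
scene 100 [145 159  42  26 838] ((165.3824920654297, 171.4473419189453), (24.778120040893555, 40.91388702392578), 81.99951171875) (507.83880615234375, -319.2373046875) (97.87915802001953, 96.08257293701172) [ 0.5098 -0.3186  0.0052] [ 0.5053 -0.3204]
```

```bash
python3 -m creep '[{"hand":0.035,"slide":[-0.006,0.02,0],"turn":0},{"hand":0.035,"slide":[-0.01,0.04,0],"turn":0},{"hand":0.035,"slide":[-0.013,0.05,0],"turn":0},{"hand":0.035,"slide":[-0.013,0.05,0],"turn":0},{"hand":0.035,"slide":[-0.013,0.05,0],"turn":0}]'
python3 -m creep '[{"hand":0.035,"slide":[-0.013,0.05,0],"turn":0},{"hand":0.035,"slide":[-0.013,0.045,0],"turn":0},{"hand":0.035,"slide":[-0.008,0.032,0],"turn":0},{"hand":0.035,"slide":[0,0,0],"turn":0},{"hand":0.035,"slide":[0,0,0],"turn":0}]'
```

```text
clock: 29.65
tool_pos: [0.5343, -0.1963, 0.1489]
eef_rot: [1.0, -0.0, -0.002, 0.0]
contact_force: [0.8, 0.0, -1.4]
opening: 0.544
clock: 30.28
tool_pos: [0.5019, -0.3196, 0.1494]
eef_rot: [1.0, 0.0, -0.001, -0.001]
contact_force: [0.9, 0.2, -1.4]
opening: 0.542
```

```bash
python3 -m creep '[{"hand":0.035,"slide":[0.0025,0,0.03],"turn":0},{"hand":0.035,"slide":[0,0,0.04],"turn":0},{"hand":0.035,"slide":[0,0,0.035],"turn":0},{"hand":0.035,"slide":[0,0,0.018],"turn":0},{"hand":0.035,"slide":[0,0,0],"turn":0}]'
python3 -m creep '[{"hand":0.035,"slide":[0,0,0.002],"turn":0},{"hand":0.035,"slide":[0,0,0],"turn":0},{"hand":0.035,"slide":[0,0,0],"turn":0}]'
```

```text
clock: 30.9
tool_pos: [0.505, -0.3188, 0.0264]
eef_rot: [1.0, 0.001, -0.001, -0.001]
contact_force: [0.1, -0.6, -0.8]
opening: 0.54
clock: 31.28
tool_pos: [0.5057, -0.3205, 0.0262]
eef_rot: [1.0, 0.0, 0.001, 0.0]
contact_force: [0.6, -0.1, -1.1]
opening: 0.544
```

```bash
python3 -m creep '[{"hand":0.035,"slide":[-0.001,0,0.005],"turn":0},{"hand":0.035,"slide":[0,0,0],"turn":0},{"hand":0.035,"slide":[0,0,0],"turn":0}]'
python3 -m creep '[{"hand":0.035,"slide":[0,0,0.0015],"turn":0},{"hand":0.035,"slide":[0,0,0],"turn":0},{"hand":0.035,"slide":[0,0,0],"turn":0}]'
```

```text
clock: 31.65
tool_pos: [0.5042, -0.3201, 0.0202]
eef_rot: [1.0, 0.0, -0.0, -0.0]
contact_force: [-1.0, -0.3, -1.4]
opening: 0.542
clock: 32.02
tool_pos: [0.5043, -0.3202, 0.0198]
eef_rot: [1.0, 0.0, 0.0, 0.0]
contact_force: [-1.5, -0.1, 7.5]
opening: 0.537
```

```bash
python3 -m creep '[{"hand":0.075,"slide":[0,0,0],"turn":0},{"hand":0.075,"slide":[0,0,0],"turn":0},{"hand":0.075,"slide":[0,0,-0.05],"turn":0},{"hand":0.075,"slide":[0,0,-0.06],"turn":0},{"hand":0.075,"slide":[0,0,-0.06],"turn":0}]'
python3 -m creep '[{"hand":0.075,"slide":[0,-0.04,-0.03],"turn":0},{"hand":0.075,"slide":[0,-0.06,0],"turn":0},{"hand":0.075,"slide":[0,0,0],"turn":-10},{"hand":0.075,"slide":[0,0,0],"turn":-10},{"hand":0.075,"slide":[0,0,0],"turn":-10}]'
python3 -m creep '[{"hand":0.075,"slide":[0,0,0],"turn":-10},{"hand":0.075,"slide":[0,0,0],"turn":-10},{"hand":0.075,"slide":[0,0,0],"turn":-10},{"hand":0.075,"slide":[0,0,0],"turn":-10},{"hand":0.075,"slide":[0,0,0],"turn":-10}]'
python3 -m creep '[{"hand":0.075,"slide":[0,0,0],"turn":-10},{"hand":0.075,"slide":[0,0.05,0],"turn":0},{"hand":0.075,"slide":[0,0,0],"turn":0},{"hand":0.075,"slide":[0,0,0],"turn":0}]'
python3 - <<'E'
from look import *
p,w=look("wrist9")
lid(w,"pot",(.5045,-.32),.043)
hsv=cv2.cvtColor(p["frame"],cv2.COLOR_RGB2HSV)
m=((hsv[...,1]>80)&(hsv[...,0]<25)&(w[...,2]<.012)&(np.hypot(w[...,0]-.503,w[...,1]+.32)<.075))
q=w[m]; r=cv2.minEnclosingCircle((q[:,:2]*1000).astype(np.float32)); print(r)
E
```

```text
clock: 32.65
tool_pos: [0.504, -0.3201, 0.1903]
eef_rot: [1.0, 0.0, -0.0, -0.0]
contact_force: [0.3, -0.3, -0.4]
opening: 0.853
clock: 33.28
tool_pos: [0.5042, -0.22, 0.2188]
eef_rot: [0.965, 0.262, -0.0, 0.0]
contact_force: [0.1, -0.3, 0.1]
opening: 0.852
clock: 33.9
tool_pos: [0.5041, -0.2203, 0.2186]
eef_rot: [0.764, 0.645, -0.0, -0.0]
contact_force: [0.4, -0.4, -0.4]
opening: 0.85
clock: 34.4
tool_pos: [0.5536, -0.2201, 0.2184]
eef_rot: [0.707, 0.707, -0.0, -0.0]
contact_force: [0.7, 0.6, 0.1]
opening: 0.853
34.4 [ 0.5536 -0.2201  0.2184] [ 0.7069  0.7073 -0.0005 -0.0004] 0.019
pot 1530 [ 0.5022 -0.3184  0.043 ] ((503.11114501953125, -319.5611572265625), (46.12290573120117, 46.16299057006836), 42.6893196105957)
((503.5121154785156, -320.8817443847656), 50.475738525390625)
```

View pics/wrist9.png

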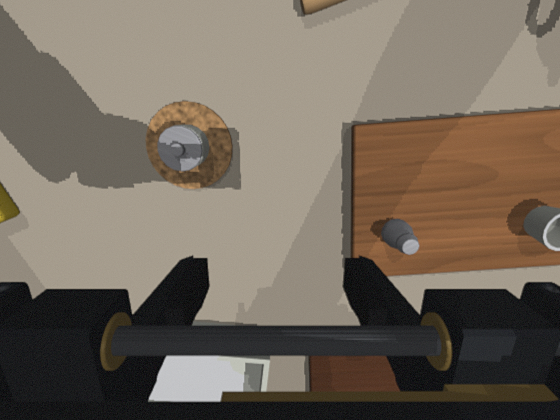

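The pot stands upright at (181,148), within about 1.5 mm of the mat's middle. Now I'll put the canisters back, starting with the jar.

```bash
python3 -m creep '[{"hand":0.08,"slide":[0.05,0,0],"turn":0},{"hand":0.08,"slide":[0.06,0,0],"turn":0},{"hand":0.08,"slide":[0.06,0,0],"turn":0},{"hand":0.08,"slide":[0.06,0,0],"turn":0},{"hand":0.08,"slide":[0.06,-0.02,0],"turn":0}]'
python3 -m creep '[{"hand":0.08,"slide":[0.058,-0.022,0],"turn":0},{"hand":0.08,"slide":[0.058,-0.022,0],"turn":0},{"hand":0.08,"slide":[0.058,-0.022,0],"turn":0},{"hand":0.08,"slide":[0.058,-0.022,0],"turn":0},{"hand":0.08,"slide":[0.042,-0.02,0],"turn":0}]'
python3 -m creep '[{"hand":0.08,"slide":[0,0,0],"turn":0},{"hand":0.08,"slide":[0,0,0],"turn":0}]'
```

```text
clock: 35.08
tool_pos: [0.5343, 0.0705, 0.2189]
eef_rot: [0.708, 0.707, 0.0, 0.0]
contact_force: [0.0, 0.5, 0.2]
opening: 0.907
clock: 35.7
tool_pos: [0.4247, 0.3448, 0.2191]
eef_rot: [0.706, 0.708, 0.0, 0.0]
contact_force: [0.4, -0.7, 0.2]
opening: 0.908
clock: 35.95
tool_pos: [0.4266, 0.3413, 0.2185]
eef_rot: [0.707, 0.707, -0.001, 0.001]
contact_force: [-0.0, -0.8, -0.7]
opening: 0.909
```

```bash
python3 -m creep '[{"hand":0.08,"slide":[0.0025,-0.001,0.03],"turn":0},{"hand":0.08,"slide":[0,0,0.05],"turn":0},{"hand":0.08,"slide":[0,0,0.05],"turn":0},{"hand":0.08,"slide":[0,0,0.025],"turn":0},{"hand":0.08,"slide":[0,0,0],"turn":0}]'
python3 -m creep '[{"hand":0.08,"slide":[0,0,0],"turn":0},{"hand":0.08,"slide":[0,0,0],"turn":0}]'
```

```text
clock: 36.58
tool_pos: [0.4257, 0.3423, 0.0621]
eef_rot: [0.708, 0.706, -0.002, 0.001]
contact_force: [-0.1, -0.7, 0.7]
opening: 0.906
clock: 36.83
tool_pos: [0.4262, 0.3458, 0.0651]
eef_rot: [0.707, 0.707, 0.001, 0.0]
contact_force: [0.3, 0.1, 0.7]
opening: 0.909
```

```bash
python3 -m creep '[{"hand":0.08,"slide":[-0.002,-0.0005,0.0025],"turn":0},{"hand":0.08,"slide":[0,0,0],"turn":0},{"hand":0.08,"slide":[0,0,0],"turn":0}]'
python3 -m creep '[{"hand":0.045,"slide":[0,0,0],"turn":0},{"hand":0.045,"slide":[0,0,0],"turn":0},{"hand":0.045,"slide":[0,0,0],"turn":0},{"hand":0.045,"slide":[0,0,0],"turn":0}]' 25
```

```text
clock: 37.2
tool_pos: [0.4249, 0.3436, 0.0614]
eef_rot: [0.707, 0.707, 0.0, 0.0]
contact_force: [0.7, -0.1, -0.3]
opening: 0.908
clock: 37.7
tool_pos: [0.4248, 0.3436, 0.0613]
eef_rot: [0.707, 0.707, 0.0, 0.0]
contact_force: [-1.5, -0.7, 0.5]
opening: 0.672
```

```bash
python3 -m creep '[{"hand":0.045,"slide":[0,0,-0.01],"turn":0},{"hand":0.045,"slide":[0,0,-0.03],"turn":0},{"hand":0.045,"slide":[0,0,-0.05],"turn":0},{"hand":0.045,"slide":[0,0,-0.05],"turn":0},{"hand":0.045,"slide":[-0.02,0.006,0],"turn":0}]'
python3 -m creep '[{"hand":0.045,"slide":[-0.04,0.015,0],"turn":0},{"hand":0.045,"slide":[-0.05,0.018,0],"turn":0},{"hand":0.045,"slide":[-0.05,0.018,0],"turn":0},{"hand":0.045,"slide":[-0.05,0.018,0],"turn":0},{"hand":0.045,"slide":[-0.05,0.015,0],"turn":0}]'
python3 -m creep '[{"hand":0.045,"slide":[-0.045,0.01,0],"turn":0},{"hand":0.045,"slide":[-0.03,0.005,0],"turn":0},{"hand":0.045,"slide":[0,0,0],"turn":0},{"hand":0.045,"slide":[0,0,0],"turn":0}]'
```

```text
clock: 38.33
tool_pos: [0.4311, 0.3274, 0.2058]
eef_rot: [0.706, 0.708, 0.005, -0.001]
contact_force: [-0.2, 0.5, -2.4]
opening: 0.674
clock: 38.95
tool_pos: [0.5152, 0.0817, 0.2017]
eef_rot: [0.707, 0.707, -0.0, 0.0]
contact_force: [1.9, -1.1, -3.2]
opening: 0.67
clock: 39.45
tool_pos: [0.5296, 0.0097, 0.2017]
eef_rot: [0.707, 0.708, 0.0, -0.0]
contact_force: [0.0, 0.9, -2.3]
opening: 0.673
```

Next I'll lower the jar to about z 0.083, then settle.

```bash
python3 -m creep '[{"hand":0.045,"slide":[0,0,0.03],"turn":0},{"hand":0.045,"slide":[0,0,0.045],"turn":0},{"hand":0.045,"slide":[0,0,0.03],"turn":0},{"hand":0.045,"slide":[0,0,0.012],"turn":0},{"hand":0.045,"slide":[0,0,0],"turn":0}]'
python3 -m creep '[{"hand":0.045,"slide":[0,0,0],"turn":0},{"hand":0.045,"slide":[0,0,0],"turn":0}]'
```

```text
clock: 40.08
tool_pos: [0.5299, 0.0098, 0.0844]
eef_rot: [0.706, 0.708, 0.0, -0.0]
contact_force: [-0.8, 0.3, -1.9]
opening: 0.676
clock: 40.33
tool_pos: [0.5307, 0.0088, 0.0854]
eef_rot: [0.707, 0.707, 0.001, 0.001]
contact_force: [-0.5, -0.6, -3.2]
opening: 0.672
```

```bash
python3 -m creep '[{"hand":0.045,"slide":[0,-0.001,0.005],"turn":0},{"hand":0.045,"slide":[0,0,0.001],"turn":0},{"hand":0.045,"slide":[0,0,0],"turn":0},{"hand":0.045,"slide":[0,0,0],"turn":0}]'
```

```text
clock: 40.83
tool_pos: [0.529, 0.0087, 0.0783]
eef_rot: [0.707, 0.707, 0.0, 0.0]
contact_force: [-0.2, -0.7, -2.4]
opening: 0.668
```

```bash
python3 -m creep '[{"hand":0.045,"slide":[0.0003,0.0005,0.002],"turn":0},{"hand":0.045,"slide":[0,0,0],"turn":0},{"hand":0.045,"slide":[0,0,0],"turn":0}]'
```

```text
clock: 41.2
tool_pos: [0.5295, 0.0088, 0.0772]
eef_rot: [0.707, 0.707, -0.0, 0.001]
contact_force: [-2.0, -0.7, 6.2]
opening: 0.672
```

```bash
python3 -m creep '[{"hand":0.075,"slide":[0,0,0],"turn":0},{"hand":0.075,"slide":[0,0,0],"turn":0},{"hand":0.075,"slide":[0,0,-0.04],"turn":0},{"hand":0.075,"slide":[0,0,-0.05],"turn":0},{"hand":0.075,"slide":[0,0,-0.05],"turn":0}]'
python3 -c "
from look import *
p,w=look('w10'); lid(w,'jar',(.5295,.009),.118)"
python3 -m creep '[{"hand":0.075,"slide":[0.05,-0.002,0],"turn":0},{"hand":0.075,"slide":[0.058,-0.002,0],"turn":0},{"hand":0.075,"slide":[0.058,-0.002,0],"turn":0},{"hand":0.075,"slide":[0.058,-0.002,0],"turn":0},{"hand":0.075,"slide":[0.058,-0.002,0],"turn":0}]'
python3 -m creep '[{"hand":0.075,"slide":[0.04,0,0],"turn":0},{"hand":0.075,"slide":[0,0,0],"turn":0},{"hand":0.075,"slide":[0,0,0],"turn":0}]'
```

```text
clock: 41.82
tool_pos: [0.5292, 0.009, 0.2176]
eef_rot: [0.707, 0.707, -0.0, -0.0]
contact_force: [0.9, 0.2, 0.1]
opening: 0.855
41.825 [0.5292 0.009  0.2176] [ 0.7069  0.7073 -0.0001 -0.0003] 0.751
jar 3609 [0.5276 0.0089 0.118 ] ((529.11669921875, 9.010673522949219), (58.238914489746094, 58.31503677368164), 35.587554931640625)
clock: 42.5
tool_pos: [0.5192, 0.2927, 0.2159]
eef_rot: [0.707, 0.707, 0.0, 0.0]
contact_force: [-0.1, -0.4, -0.5]
opening: 0.85
clock: 42.88
tool_pos: [0.5195, 0.3298, 0.2156]
eef_rot: [0.707, 0.707, -0.001, 0.001]
contact_force: [0.6, 0.4, -0.1]
opening: 0.855
```

View pics/w10.png

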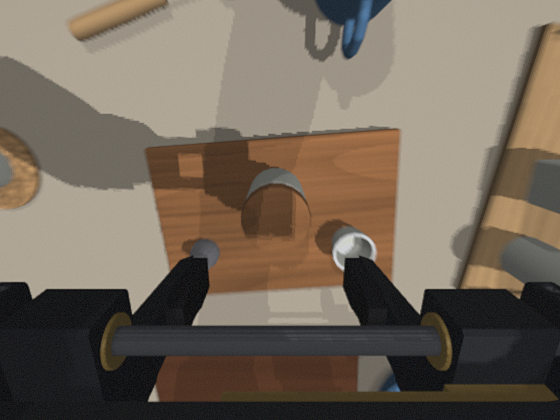

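The jar is back at (276,215), the same pixels and coordinates as before. Now the caddy.

```bash
python3 -m creep '[{"hand":0.075,"slide":[0.003,0,0.03],"turn":0},{"hand":0.075,"slide":[0,0,0.04],"turn":0},{"hand":0.075,"slide":[0,0,0.04],"turn":0},{"hand":0.075,"slide":[0,0,0.022],"turn":0},{"hand":0.075,"slide":[0,0,0],"turn":0}]'
python3 -m creep '[{"hand":0.075,"slide":[0,0,0],"turn":0},{"hand":0.075,"slide":[0,0,0],"turn":0}]'
```

```text
clock: 43.5
tool_pos: [0.5192, 0.3322, 0.0831]
eef_rot: [0.707, 0.707, -0.001, 0.0]
contact_force: [-0.8, 0.8, -0.1]
opening: 0.85
clock: 43.75
tool_pos: [0.5201, 0.3346, 0.0859]
eef_rot: [0.707, 0.707, 0.001, 0.0]
contact_force: [-0.3, -0.1, 1.3]
opening: 0.849
```

```bash
python3 -m creep '[{"hand":0.075,"slide":[-0.001,-0.0005,0.004],"turn":0},{"hand":0.075,"slide":[0,0,0],"turn":0},{"hand":0.075,"slide":[0,0,0],"turn":0}]'
python3 -m creep '[{"hand":0.04,"slide":[0,0,0],"turn":0},{"hand":0.04,"slide":[0,0,0],"turn":0},{"hand":0.04,"slide":[0,0,0],"turn":0},{"hand":0.04,"slide":[0,0,0],"turn":0}]' 25
```

```text
clock: 44.12
tool_pos: [0.5188, 0.3329, 0.0804]
eef_rot: [0.707, 0.707, 0.0, 0.0]
contact_force: [-0.1, 0.8, 0.8]
opening: 0.85
clock: 44.62
tool_pos: [0.5188, 0.333, 0.0803]
eef_rot: [0.707, 0.707, 0.0, 0.0]
contact_force: [0.6, -0.2, 0.3]
opening: 0.596
```

```bash
python3 -m creep '[{"hand":0.04,"slide":[0,0,-0.01],"turn":0},{"hand":0.04,"slide":[0,0,-0.03],"turn":0},{"hand":0.04,"slide":[0,0,-0.05],"turn":0},{"hand":0.04,"slide":[0,0,-0.05],"turn":0},{"hand":0.04,"slide":[-0.02,0,0],"turn":0}]'
python3 -m creep '[{"hand":0.04,"slide":[-0.04,0.002,0],"turn":0},{"hand":0.04,"slide":[-0.05,0.002,0],"turn":0},{"hand":0.04,"slide":[-0.05,0.002,0],"turn":0},{"hand":0.04,"slide":[-0.05,0.002,0],"turn":0},{"hand":0.04,"slide":[-0.05,0.002,0],"turn":0}]'
python3 -m creep '[{"hand":0.04,"slide":[-0.05,0.003,0],"turn":0},{"hand":0.04,"slide":[-0.05,0,0],"turn":0},{"hand":0.04,"slide":[-0.04,0,0],"turn":0},{"hand":0.04,"slide":[-0.01,0,0],"turn":0},{"hand":0.04,"slide":[0,0,0],"turn":-9.7}]'
python3 -m creep '[{"hand":0.04,"slide":[0,0,0],"turn":0},{"hand":0.04,"slide":[0,0,0],"turn":0}]'
```

```text
clock: 45.25
tool_pos: [0.5194, 0.3167, 0.2248]
eef_rot: [0.706, 0.708, 0.005, -0.001]
contact_force: [0.1, -0.1, -4.9]
opening: 0.596
clock: 45.88
tool_pos: [0.5273, 0.0692, 0.2186]
eef_rot: [0.707, 0.707, -0.002, -0.0]
contact_force: [0.7, -0.0, -4.6]
opening: 0.591
clock: 46.5
tool_pos: [0.5304, -0.0789, 0.219]
eef_rot: [0.644, 0.765, -0.001, -0.001]
contact_force: [0.2, 1.0, -5.2]
opening: 0.593
clock: 46.75
tool_pos: [0.5314, -0.0766, 0.2198]
eef_rot: [0.645, 0.764, -0.0, -0.001]
contact_force: [-0.1, 0.2, -4.5]
opening: 0.588
```

Caddy clearance from the jar checks out: the held fingers reach y ≈ -0.032, and the jar edge is at -0.021. Descending.

```bash
python3 -m creep '[{"hand":0.04,"slide":[0,0.0005,0.03],"turn":0},{"hand":0.04,"slide":[0,0,0.045],"turn":0},{"hand":0.04,"slide":[0,0,0.03],"turn":0},{"hand":0.04,"slide":[0,0,0.012],"turn":0},{"hand":0.04,"slide":[0,0,0],"turn":0}]'
python3 -m creep '[{"hand":0.04,"slide":[0,0,0],"turn":0},{"hand":0.04,"slide":[0,0,0],"turn":0}]'
```

```text
clock: 47.38
tool_pos: [0.5324, -0.0766, 0.1032]
eef_rot: [0.645, 0.764, -0.0, -0.0]
contact_force: [0.2, -0.3, -4.1]
opening: 0.592
clock: 47.62
tool_pos: [0.5332, -0.0769, 0.1044]
eef_rot: [0.645, 0.764, 0.001, 0.001]
contact_force: [0.2, 0.0, -3.6]
opening: 0.592
```

```bash
python3 -m creep '[{"hand":0.04,"slide":[0.0002,-0.001,0.005],"turn":0},{"hand":0.04,"slide":[0,0,0.002],"turn":0},{"hand":0.04,"slide":[0,0,0],"turn":0},{"hand":0.04,"slide":[0,0,0],"turn":0}]'
python3 -m creep '[{"hand":0.04,"slide":[0,0,0.0015],"turn":0},{"hand":0.04,"slide":[0,0,0],"turn":0},{"hand":0.04,"slide":[0,0,0],"turn":0}]'
```

```text
clock: 48.12
tool_pos: [0.5314, -0.0771, 0.0964]
eef_rot: [0.645, 0.764, -0.0, 0.0]
contact_force: [-1.1, -0.9, -2.0]
opening: 0.591
clock: 48.5
tool_pos: [0.5318, -0.077, 0.0963]
eef_rot: [0.645, 0.764, 0.0, 0.001]
contact_force: [-3.5, -1.8, 11.6]
opening: 0.597
```

```bash
python3 -m creep '[{"hand":0.063,"slide":[0,0,0],"turn":0},{"hand":0.063,"slide":[0,0,0],"turn":0},{"hand":0.063,"slide":[0,0,-0.04],"turn":0},{"hand":0.063,"slide":[0,0,-0.05],"turn":0},{"hand":0.063,"slide":[0,0,-0.05],"turn":0}]'
python3 -m creep '[{"hand":0.075,"slide":[0,0,0],"turn":9.7},{"hand":0.075,"slide":[0,0,0],"turn":0}]'
python3 -c "
from look import *
p,w=look('w11'); lid(w,'jar',(.5295,.009),.118); lid(w,'caddy',(.532,-.076),.132)"
python3 -m creep '[{"hand":0.075,"slide":[0.05,0.011,0],"turn":0},{"hand":0.075,"slide":[0.058,0.012,0],"turn":0},{"hand":0.075,"slide":[0.058,0.012,0],"turn":0},{"hand":0.075,"slide":[0.058,0.012,0],"turn":0},{"hand":0.075,"slide":[0.058,0.012,0],"turn":0}]'
python3 -m creep '[{"hand":0.075,"slide":[0.058,0.012,0],"turn":0},{"hand":0.075,"slide":[0.058,0.012,0],"turn":0},{"hand":0.075,"slide":[0,0,0],"turn":0},{"hand":0.075,"slide":[0,0,0],"turn":0}]'
```

```text
clock: 49.12
tool_pos: [0.5314, -0.0767, 0.2361]
eef_rot: [0.644, 0.765, 0.0, -0.0]
contact_force: [0.7, 0.2, 0.2]
opening: 0.713
clock: 49.38
tool_pos: [0.5316, -0.077, 0.2352]
eef_rot: [0.706, 0.708, 0.0, 0.001]
contact_force: [-0.3, 0.0, 0.1]
opening: 0.851
49.375 [ 0.5316 -0.077   0.2352] [0.7064 0.7078 0.0001 0.0006] 0.05
jar 3269 [0.5278 0.0074 0.1179] ((529.0989379882812, 8.342935562133789), (58.04941177368164, 58.74011993408203), 2.9062294960021973)
caddy 3578 [ 0.5289 -0.0769  0.132 ] ((530.88037109375, -76.90840911865234), (52.85075759887695, 52.880767822265625), 9.763440132141113)
clock: 50.05
tool_pos: [0.5902, 0.2065, 0.2334]
eef_rot: [0.706, 0.708, -0.001, -0.0]
contact_force: [0.6, -0.4, 0.2]
opening: 0.848
clock: 50.55
tool_pos: [0.614, 0.3201, 0.2333]
eef_rot: [0.706, 0.708, -0.001, 0.0]
contact_force: [0.4, -0.7, 0.8]
opening: 0.857
```

View pics/w11.png

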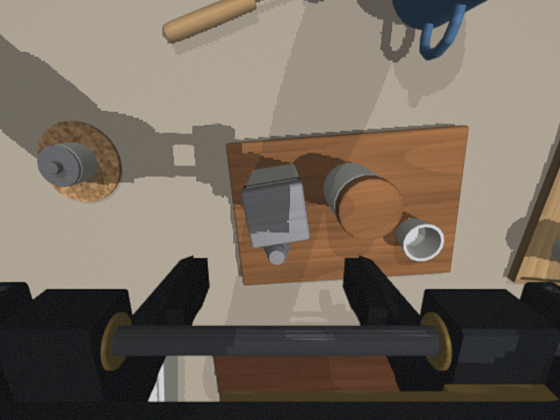

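The jar (368,203) and caddy (275,210) are back, about 1 mm off. Now the canister.

```bash
python3 -m creep '[{"hand":0.075,"slide":[0.002,0.002,0.03],"turn":0},{"hand":0.075,"slide":[0,0,0.045],"turn":0},{"hand":0.075,"slide":[0,0,0.045],"turn":0},{"hand":0.075,"slide":[0,0,0.02],"turn":0},{"hand":0.075,"slide":[0,0,0],"turn":0}]'
python3 -m creep '[{"hand":0.075,"slide":[0,0,0],"turn":0},{"hand":0.075,"slide":[0,0,0],"turn":0}]'
```

```text
clock: 51.18
tool_pos: [0.6162, 0.3212, 0.0937]
eef_rot: [0.707, 0.707, -0.001, 0.0]
contact_force: [0.9, 0.4, 0.8]
opening: 0.849
clock: 51.42
tool_pos: [0.6172, 0.3238, 0.0968]
eef_rot: [0.707, 0.707, 0.002, 0.0]
contact_force: [-0.8, -0.7, 0.2]
opening: 0.848
```

```bash
python3 -m creep '[{"hand":0.075,"slide":[-0.001,-0.0008,0.004],"turn":0},{"hand":0.075,"slide":[0,0,0],"turn":0},{"hand":0.075,"slide":[0,0,0],"turn":0}]'
python3 -m creep '[{"hand":0.04,"slide":[0,0,0],"turn":0},{"hand":0.04,"slide":[0,0,0],"turn":0},{"hand":0.04,"slide":[0,0,0],"turn":0},{"hand":0.04,"slide":[0,0,0],"turn":0}]' 25
```

```text
clock: 51.8
tool_pos: [0.6155, 0.3221, 0.0908]
eef_rot: [0.707, 0.707, -0.0, 0.0]
contact_force: [0.1, -0.1, -0.3]
opening: 0.848
clock: 52.3
tool_pos: [0.6155, 0.3222, 0.0908]
eef_rot: [0.707, 0.707, 0.0, -0.0]
contact_force: [0.5, 0.0, -0.6]
opening: 0.611
```

```bash
python3 -m creep '[{"hand":0.04,"slide":[0,0,-0.01],"turn":0},{"hand":0.04,"slide":[0,0,-0.03],"turn":0},{"hand":0.04,"slide":[0,0,-0.04],"turn":0},{"hand":0.04,"slide":[-0.015,-0.006,0],"turn":0},{"hand":0.04,"slide":[-0.035,-0.015,0],"turn":0}]'
python3 -m creep '[{"hand":0.04,"slide":[-0.045,-0.02,0],"turn":0},{"hand":0.04,"slide":[-0.045,-0.02,0],"turn":0},{"hand":0.04,"slide":[-0.045,-0.016,0],"turn":0},{"hand":0.04,"slide":[-0.03,-0.012,0],"turn":0},{"hand":0.04,"slide":[-0.0105,-0.004,0],"turn":0}]'
python3 -m creep '[{"hand":0.04,"slide":[0,0,0],"turn":0},{"hand":0.04,"slide":[0,0,0],"turn":0}]'
```

```text
clock: 52.92
tool_pos: [0.5941, 0.2735, 0.1716]
eef_rot: [0.706, 0.708, 0.001, -0.0]
contact_force: [-0.3, -0.6, -4.6]
opening: 0.613
clock: 53.55
tool_pos: [0.5218, 0.0937, 0.1708]
eef_rot: [0.708, 0.706, -0.001, 0.001]
contact_force: [-0.1, 0.2, -3.9]
opening: 0.613
clock: 53.8
tool_pos: [0.5233, 0.0987, 0.1712]
eef_rot: [0.706, 0.708, 0.001, -0.0]
contact_force: [-0.2, -0.1, -4.5]
opening: 0.614
```

```bash
python3 -m creep '[{"hand":0.04,"slide":[-0.0025,-0.001,0.02],"turn":0},{"hand":0.04,"slide":[0,0,0.03],"turn":0},{"hand":0.04,"slide":[0,0,0.006],"turn":0},{"hand":0.04,"slide":[0,0,0],"turn":0},{"hand":0.04,"slide":[0,0,0],"turn":0}]'
python3 -m creep '[{"hand":0.04,"slide":[0,0,0.002],"turn":0},{"hand":0.04,"slide":[0,0,0],"turn":0},{"hand":0.04,"slide":[0,0,0],"turn":0}]'
```

```text
clock: 54.42
tool_pos: [0.5223, 0.0949, 0.1158]
eef_rot: [0.707, 0.707, 0.001, 0.0]
contact_force: [-0.5, 0.0, -3.5]
opening: 0.609
clock: 54.8
tool_pos: [0.5217, 0.094, 0.113]
eef_rot: [0.707, 0.707, 0.0, 0.0]
contact_force: [-0.1, 0.8, -4.2]
opening: 0.609
```

```bash
python3 -m creep '[{"hand":0.04,"slide":[0.0017,0.0005,0.004],"turn":0},{"hand":0.04,"slide":[0,0,0.0015],"turn":0},{"hand":0.04,"slide":[0,0,0],"turn":0},{"hand":0.04,"slide":[0,0,0],"turn":0}]'
python3 -m creep '[{"hand":0.04,"slide":[0,0,0.0015],"turn":0},{"hand":0.04,"slide":[0,0,0],"turn":0},{"hand":0.04,"slide":[0,0,0],"turn":0}]'
```

```text
clock: 55.3
tool_pos: [0.5221, 0.0957, 0.1073]
eef_rot: [0.707, 0.707, -0.0, 0.0]
contact_force: [-0.7, -0.2, -3.5]
opening: 0.61
clock: 55.68
tool_pos: [0.5224, 0.0958, 0.1067]
eef_rot: [0.707, 0.707, 0.0, 0.001]
contact_force: [-1.6, -1.1, 5.4]
opening: 0.611
```

Contact. I'll release with a narrow opening because of the jar, retreat, and check everything.

```bash
python3 -m creep '[{"hand":0.065,"slide":[0,0,0],"turn":0},{"hand":0.065,"slide":[0,0,0],"turn":0},{"hand":0.065,"slide":[0,0,-0.04],"turn":0},{"hand":0.065,"slide":[0,0,-0.06],"turn":0},{"hand":0.065,"slide":[0,0,-0.06],"turn":0}]'
python3 -m creep '[{"hand":0.065,"slide":[-0.03,0.02,-0.02],"turn":0},{"hand":0.065,"slide":[-0.03,0.02,0],"turn":0},{"hand":0.065,"slide":[0,0,0],"turn":0},{"hand":0.065,"slide":[0,0,0],"turn":0}]'
python3 - <<'E'
from look import *
p,w=look("wrist12")
for n,c,h in [("canister",(.5225,.0957),.147),("caddy",(.532,-.076),.132),("jar",(.530,.0095),.118),("pot",(.5045,-.32),.043),("ram",(.589,.095),.055),("shaker",(.611,-.078),.065)]: lid(w,n,c,h)
for c in ("top","scene"):
    p=snapshot(c); cv2.imwrite(f"pics/{c}12.png",p["frame"][:,:,::-1])
    for n in ["ramekin","shaker"]:
        r=pinpoint(n,p); print(c,n,[(np.round(x["uv"],1),round(x["conf"],2)) for x in r[:1]])
E
```

```text
clock: 56.3
tool_pos: [0.5218, 0.0958, 0.2673]
eef_rot: [0.707, 0.707, -0.0, -0.0]
contact_force: [1.3, -0.3, 0.4]
opening: 0.741
clock: 56.8
tool_pos: [0.5615, 0.0365, 0.2856]
eef_rot: [0.707, 0.708, 0.0, -0.001]
contact_force: [0.2, 1.4, -0.7]
opening: 0.737
56.8 [0.5615 0.0365 0.2856] [ 0.7067  0.7076  0.     -0.0005] 0.009
canister 2680 [0.5213 0.095  0.147 ] ((522.3434448242188, 95.50129699707031), (53.530704498291016, 53.85359573364258), 0.17373904585838318)
caddy 2886 [ 0.5299 -0.0752  0.132 ] ((531.3055419921875, -76.34800720214844), (53.19318771362305, 53.141727447509766), 9.86201286315918)
jar 2550 [0.5287 0.0093 0.118 ] ((529.5985717773438, 9.042341232299805), (58.0299072265625, 58.54056167602539), 0.10662808269262314)
pot 360 [ 0.5065 -0.3019  0.0407] ((508.1625061035156, -304.081787109375), (15.970659255981445, 43.83332824707031), 73.30323028564453)
ram 417 [0.5929 0.0955 0.0544] ((590.448974609375, 94.22309112548828), (46.498329162597656, 44.37895965576172), 69.28169250488281)
shaker 256 [ 0.6012 -0.0744  0.0653] ((602.1257934570312, -74.97126770019531), (21.853052139282227, 20.322471618652344), 16.560148239135742)
top ramekin [(array([222.8, 190.8]), 0.73)]
top shaker []
scene ramekin [(array([311.3, 248.4]), 0.85)]
scene shaker [(array([277.6, 235.9]), 0.59)]
```

View pics/wrist12.png

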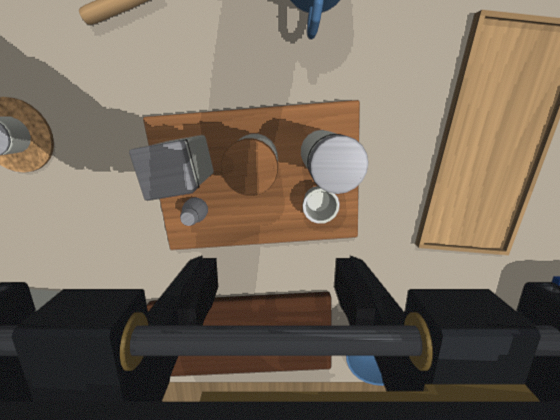

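View pics/scene12.png

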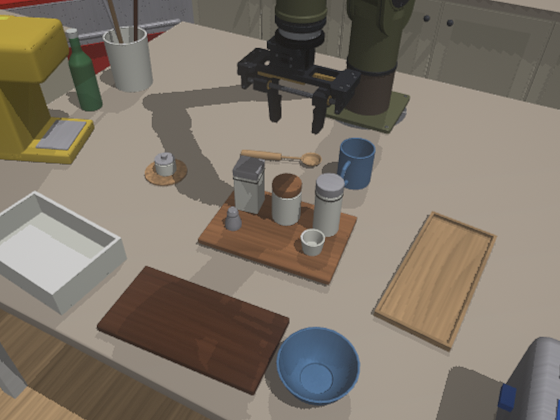

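The scene view shows all three canisters where they stood, and the tray is empty. The pot is on the mat at (165,164), the shaker is at (233,218) and the ramekin at (312,242), as in the first picture. Handing in.

```bash
python3 -c "
from plant import *
print(finish_job(), get_state()['clock'])"
```

```text
the job is handed in; nothing more can be done
the job is handed in; nothing more can be done
```

I moved the canister, caddy and jar upright onto the tray and set the sugar pot on the mat. Then I put each canister back on its starting spot and handed the job in at about 57 s of the 128 s allowed, with the gripper clear of everything.

- **Canisters:** in the last wrist-camera measurements, all three stood upright within about 1 mm of where they started, and the caddy's angle was within about 0.2° of its starting angle.
- **Pot:** measured just after release, it was within about 1.5 mm of the mat's centre. The last wrist view showed only part of it, so I checked it there by eye: it was still upright on the mat in the final scene picture.
- **Shaker and ramekin:** both appear at their starting pixels in the final scene picture.
- **Disagreements:**
  - In the last check the network missed the shaker in the top view. In the scene view it reported it at (277.6, 235.9), where the pot used to stand. The picture itself shows the shaker in its original place.
  - The top and scene cameras were about 5–6 mm apart, so I relied on the wrist camera, which gave the same positions after a half turn of the hand.

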